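# Clip the preserve jars shut and log them

## Task

Seal and log the three or four jars of preserve on the worktop: take the clip pliers from the tray and squeeze the snap clip on every jar's lid with the pliers' jaws (not with the gripper's fingers) until it clicks shut. With all clips shut, take the hand scanner and log the jars from the lowest to the tallest, keeping its window aimed from about 5 cm straight above the middle of each bar-code label for a good two seconds. Leave the jars upright and both tools back inside the tray, the pliers lying flat; do not disturb the tin and the spice jar behind the jars.

Things in the scene. Friction and masses are not known exactly. Their poses are not given: they have to be found in the camera images.
- tray: fixed open wooden tool tray, 240 x 270 mm (its x, y), walls 6 mm thick and 16 mm high over all, inner floor 6 mm above its origin; origin: centre of its underside, on the hob glass; z up. Inner floor 228 x 258 mm
- pliers_grip (a point): clip pliers (steel, two black grips, 145 mm long) lying flat in the tray: point midway between the grips, 17 mm above the pliers' underside. x points to the jaws, z up. Grips 34 mm tall, 60 long, 11 thick; outer faces 60 mm apart here when open (spreading to the rear, 0.07 rad each), 25 mm when squeezed shut; a spring spreads them with 13 N (open) to 18 N (shut); balanced about the grips
- pliers_jaws (a point): middle between the pliers' jaws, 100 mm ahead of pliers_grip (x), 43 mm ahead of the pivot, 7 mm above the pliers' underside; jaws 14 mm tall, 32 long, 10 thick, undersides level with those of the grips; inner faces 42 mm apart here when open, about 15 mm when shut; axes as pliers_grip
- pliers_arm (a joint): pliers hinge: 0 rad fully open (spring rest), 0.62 fully closed; jaws and grips close together
- scanner_grip (a point): hand scanner, grey and black, 105 mm tall, standing in the tray on its wide nose (66 x 48 mm, 34 mm tall) with its upright handle above: centre of the handle, 70 mm above the scanning window. Handle 32 mm (x) by 28 mm (y), from 34 to 105 mm above the window; z points up the handle, away from the window
- scanner_window (a point): centre of the dark scanning window in the underside of the scanner's nose; the scanner reads along -z of this frame, straight out of the window
- jar_a_clip (a point): the lowest jar of the set (glass, steel lid, 45 mm to the lid top, 90 mm across, loose): middle of the open snap clip, 12 mm above the lid, 12 mm from the jar's axis. Two white ears on the lid, each 18 (x) by 7 (y) by 24 mm tall, outer faces at y = -13 and +13 mm here when open; the +y ear slides 8 mm to the fixed -y ear. x points from label to clip, z up
- jar_a_label (a point): centre of the bar-code label (22 x 34 mm) flat on the lid of the lowest jar, 37 mm from the clip along -x, 25 mm from the jar's axis; lies in the lid top; z points straight out of the label (up), x, y as jar_a_clip
- clip_a (a joint): snap clip of the lowest jar: 0 m open, 0.008 m clicked shut. It resists with about 7 N at first, less towards half-way (0.004); past that it snaps shut by itself and stays shut; pressed less far it springs open again
- jar_b_clip (a point): the second lowest jar of the set (glass, steel lid, 64 mm to the lid top, 90 mm across, loose): middle of the open snap clip, 12 mm above the lid, 12 mm from the jar's axis. Two white ears on the lid, each 18 (x) by 7 (y) by 24 mm tall, outer faces at y = -13 and +13 mm here when open; the +y ear slides 8 mm to the fixed -y ear. x points from label to clip, z up
- jar_b_label (a point): centre of the bar-code label (22 x 34 mm) flat on the lid of the second lowest jar, 37 mm from the clip along -x, 25 mm from the jar's axis; lies in the lid top; z points straight out of the label (up), x, y as jar_b_clip
- clip_b (a joint): snap clip of the second lowest jar: 0 m open, 0.008 m clicked shut. It resists with about 7 N at first, less towards half-way (0.004); past that it snaps shut by itself and stays shut; pressed less far it springs open again
- jar_c_clip (a point): the second tallest jar of the set (glass, steel lid, 83 mm to the lid top, 90 mm across, loose): middle of the open snap clip, 12 mm above the lid, 12 mm from the jar's axis. Two white ears on the lid, each 18 (x) by 7 (y) by 24 mm tall, outer faces at y = -13 and +13 mm here when open; the +y ear slides 8 mm to the fixed -y ear. x points from label to clip, z up
- jar_c_label (a point): centre of the bar-code label (22 x 34 mm) flat on the lid of the second tallest jar, 37 mm from the clip along -x, 25 mm from the jar's axis; lies in the lid top; z points straight out of the label (up), x, y as jar_c_clip
- clip_c (a joint): snap clip of the second tallest jar: 0 m open, 0.008 m clicked shut. It resists with about 7 N at first, less towards half-way (0.004); past that it snaps shut by itself and stays shut; pressed less far it springs open again
- jar_d_clip (a point): the tallest jar of the set (glass, steel lid, 102 mm to the lid top, 90 mm across, loose): middle of the open snap clip, 12 mm above the lid, 12 mm from the jar's axis. Two white ears on the lid, each 18 (x) by 7 (y) by 24 mm tall, outer faces at y = -13 and +13 mm here when open; the +y ear slides 8 mm to the fixed -y ear. x points from label to clip, z up
- jar_d_label (a point): centre of the bar-code label (22 x 34 mm) flat on the lid of the tallest jar, 37 mm from the clip along -x, 25 mm from the jar's axis; lies in the lid top; z points straight out of the label (up), x, y as jar_d_clip
- clip_d (a joint): snap clip of the tallest jar: 0 m open, 0.008 m clicked shut. It resists with about 7 N at first, less towards half-way (0.004); past that it snaps shut by itself and stays shut; pressed less far it springs open again
- tin: food tin, 57 mm across, 72 mm tall, standing behind the jars, a bystander; origin: centre of its underside
- spice_jar: small spice jar, 41 mm across, 96 mm tall, standing behind the jars, a bystander; origin: centre of its underside

How it is judged:
By the outcome, as a careful person would: the job done as asked, in the order asked, and still so for the second after the job is handed in, with the robot touching nothing.
Of jar_a, jar_b, jar_c, jar_d only 3 to 4 are there at a start; the rules pass over those that are not, and their reading is None.
At some moment in a run one of jar_a, jar_b, jar_c, jar_d may be knocked a few centimetres aside while the robot is not near it.
It also fails if it takes over 192 s, if anything falls off the work surface, if the arm or the gripper's body presses on something with over 40 N, if the wrist force passes 120 N, or if a joint passes its speed limit or range.

## Robot

A 7-joint arm with a two-finger parallel gripper is mounted at the origin on a cart in front of the work surface, level with it; the furniture and walls round the work are solid. World frame = base frame: x ahead of the robot, y to its left, z up, the work surface at z = 0. Lengths are in m, angles in degrees, forces in N, time in s.
With the tool pointing down it reaches from about 0.4 to 0.85 m from the base axis. Payload 10.4 kg.
Tool frame: the origin (TCP) lies where the fingers leave the gripper's body, on its centre line; the fingertips stand 70 mm ahead of it and the grasp point (between the pads) lies 51 mm ahead of it (tcp_to_grasp is the distance from the TCP to the grasp point, in m); z points along the fingers, y is the line along which they close (so a half turn about z gives the same grasp; the last joint's range is limited). The gripper opens to 87 mm and grips with 3 to 60 N. Pads are 19 mm wide; open, the fingers measure 117 mm over their backs; the gripper's body (75 mm by 190 mm) begins 51 mm behind the grasp point.
Start: joints at [68.148, 19.034, -3.707, 83.658, 1.238, 77.344, -5.071], TCP at [0.219, -0.585, 0.292] pointing down, gripper open.
Joint ranges: [-148.97, 148.97], [-28.65, 121.19], [-84.17, 76.75], [9.2, 138.47], [-72.65, 252.65], [3.7, 117.97], [-149.18, 149.18]. Speed limits (degrees/s): [127.2, 127.2, 159.86, 159.86, 180, 180, 180].

## Interface

Orientations are given as [roll, pitch, yaw] about the fixed x, y, z axes, in that order (R = Rz(yaw) Ry(pitch) Rx(roll)).
In Python, from workcell import get_obs, snapshot, hand_in, tcp_to_grasp gives the robot as it stands. The module is installed in compiled form; this text tells all that it offers.
- The arm moves only by the tool apply_moves, never from a script. Its argument "rows" is a list of rows, each a list of 7 numbers: the turn, a rotation vector about the tool's x, y, z in degrees, then the shift along the tool's x, y, z in m, then the opening, from -1 (shut) to 1 (fully open), so that 0 is half open. A call has 1 to 8 rows; each row shifts and turns the commanded pose from where the row before left it, along the tool's axes as they then stand; what a row does not reach is not made up. A row lasts 1/10 s, in which the tool goes at most 50 mm and 8.59 degrees, less where a joint would pass 70% of its speed; a pose out of reach is approached as far as the arm can. A call with a gripper value outside its range is refused whole. The fingers move at their own pace and stop on an object; the grip force is fixed at half the most. Time passes only in rows, so rows that do not move let the fingers close. It gives the time, the measured TCP pose, the force, the opening and the grip force at its end, in the units of the state.
- get_obs(): the state, without advancing time (a new reading comes with each control period).
- snapshot(name): name is "side" or "top"; returns a dict with "img" (480x640x3 uint8, red, green, blue), "vfov" (degrees; the focal length in pixels is half the picture's height over the tangent of half this angle, whatever the lens; pixels are square), "cx", "cy" (the principal point, pixels), "extrinsics" (4x4, takes a point from world to camera coordinates). Camera axes: x right, y up, looking along -z (the intrinsics and any distortion apply to the point x, -y, -z); pixel columns grow to the right and rows downward; lengths in m; the calibration is good to about 2 mm. A picture is of the moment at which its call begins. There is no depth.
- hand_in(): hands the job in; it is judged then, once.
The state is a dict: "time": time; "joint_positions": joint angles; "dq": joint speeds; "joint_torque": joint torques, N m; "ee_pos": TCP position; "tcp_rot": TCP orientation; "wrist_force": force on the tool from outside, world axes, zero at the start; "wrist_torque": the same for the moment, N m; "finger_gap": finger opening in m; "finger_force": force on a finger pad.
Only numpy, scipy, OpenCV 4.12 (cv2) and the standard library are available. Lean on these libraries where they do the work, as an engineer would, in place of code of your own. Each camera call takes 0.05 s, during which the arm holds its last target. There are 200 camera calls.

## Working session

There is one attempt and no reset: what is moved stays moved. The work goes in short steps, Python scripts to look and compute and a tool call to move; the robot and the scene stay as the last step left them, time stands still between calls to the robot, and variables do not carry over. Pictures are saved under pics/ and viewed, at most 14 in all, crops included, and the job is handed in when it is done.

Besides the shell and the picture viewer there is one more tool, called after ">>>" as a command line: name --pt "numbers of a row" for each row, then --argument value for the rest. apply_moves: Moves the arm, as the interface text tells. Its arguments: {"type":"object","properties":{"rows":{"type":"array","items":{"type":"array","items":{"type":"number"}}}},"required":["rows"]}

```bash
mkdir -p pics && cat > h.py <<'E'
import numpy as np, cv2
from workcell import get_obs, snapshot, hand_in, tcp_to_grasp
def cam(name):
    s=snapshot(name); return s
def ray(s,u,v):
    f=240/np.tan(np.radians(s['vfov'])/2); E=np.array(s['extrinsics'])
    R,t=E[:3,:3],E[:3,3]
    d=R.T@np.array([(u-s['cx'])/f,-(v-s['cy'])/f,-1.]); return -R.T@t,d
def onz(s,u,v,z):
    o,d=ray(s,u,v); return o+d*(z-o[2])/d[2]
def proj(s,p):
    f=240/np.tan(np.radians(s['vfov'])/2); E=np.array(s['extrinsics'])
    c=E[:3,:3]@np.array(p)+E[:3,3]; return s['cx']+f*c[0]/-c[2], s['cy']-f*c[1]/-c[2]
def save(s,n): cv2.imwrite('pics/'+n+'.png',cv2.cvtColor(s['img'],cv2.COLOR_RGB2BGR))
E
python3 - <<'E'
from h import *
o=get_obs(); print({k:np.round(v,3) for k,v in o.items()}, tcp_to_grasp)
for n in('top','side'):
    s=cam(n); save(s,n+'0'); print({k:s[k] for k in s if k!='img'})
E
```

```text
{'time': np.float64(0.0), 'joint_positions': array([68.146, 19.072, -3.708, 83.706,  1.238, 77.342, -5.07 ]), 'dq': array([-0.071,  0.05 , -0.014, -0.066, -0.04 , -0.109,  0.046]), 'joint_torque': array([-1.0000e-03, -6.2325e+01,  2.4000e-02, -3.8989e+01, -6.2000e-02,
        4.0000e-02,  0.0000e+00]), 'ee_pos': array([ 0.219, -0.585,  0.291]), 'tcp_rot': array([-1.79919e+02,  4.00000e-03,  2.05620e+01]), 'wrist_force': array([ 0.103, -0.701, -0.88 ]), 'wrist_torque': array([ 0.001, -0.001, -0.018]), 'finger_force': np.float64(0.0), 'finger_gap': np.float64(0.087)} 0.051
{'vfov': 47.77148406127043, 'cx': 309.9969441005947, 'cy': 235.29584037710612, 'extrinsics': array([[-0.01127544, -0.99979358, -0.01690133,  0.04198606],
       [ 0.99127592, -0.01339595,  0.13112056, -0.59677751],
       [-0.1313199 , -0.01527544,  0.99122235, -1.26186364],
       [ 0.        ,  0.        ,  0.        ,  1.        ]])}
{'vfov': 56.130093299083526, 'cx': 313.4136742086455, 'cy': 239.7883824818765, 'extrinsics': array([[-0.9282256 , -0.37179432,  0.01289234,  0.56457898],
       [ 0.24668435, -0.58919456,  0.76941316, -0.18766895],
       [-0.27846735,  0.71736933,  0.63862131, -1.20500616],
       [ 0.        ,  0.        ,  0.        ,  1.        ]])}
```

View pics/top0.png

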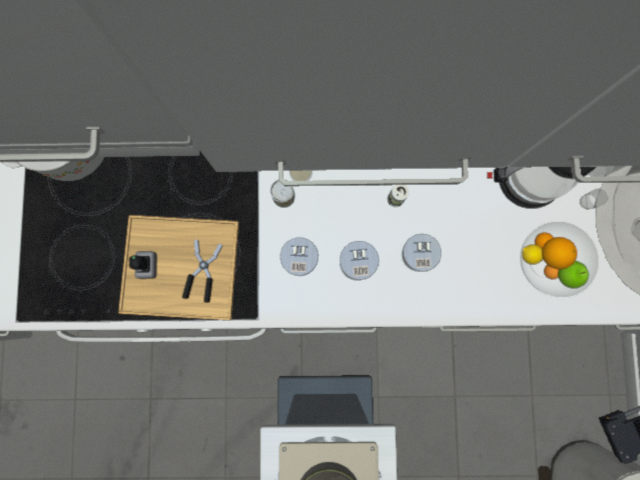

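View pics/side0.png

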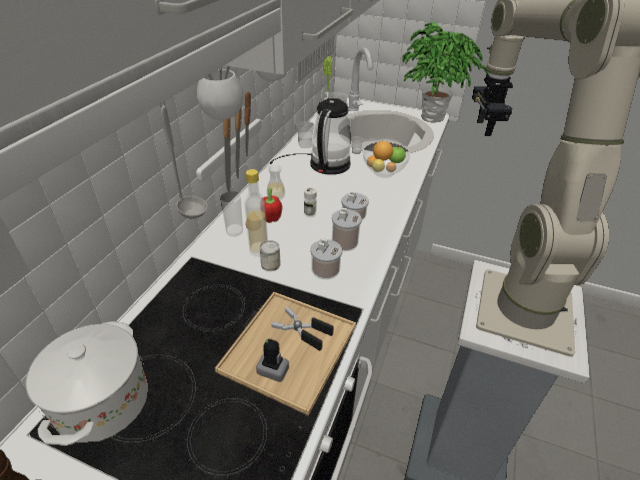

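The top view shows jars at about (299,256), (359,260) and (422,252), pliers near (205,265), and the scanner at (144,264). I'll look closer.

```bash
python3 - <<'E'
from h import *
a=cv2.imread('pics/top0.png')[225:310,110:450]
b=cv2.imread('pics/side0.png')[185:385,210:375]
A=cv2.resize(a,None,fx=2.35,fy=2.35,interpolation=3); cv2.imwrite('pics/c1.png',cv2.resize(cv2.imread('pics/top0.png')[225:305,270:450],None,fx=4.4,fy=4.4,interpolation=3))
cv2.imwrite('pics/c2.png',cv2.resize(cv2.imread('pics/top0.png')[210:325,115:245],None,fx=5,fy=5,interpolation=3))
cv2.imwrite('pics/c3.png',cv2.resize(b,None,fx=3,fy=3,interpolation=3))
E
```

```text
(no output)
```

View pics/c1.png

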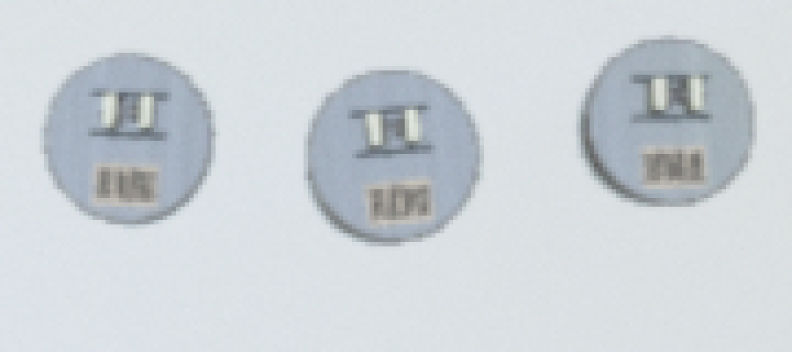

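View pics/c2.png

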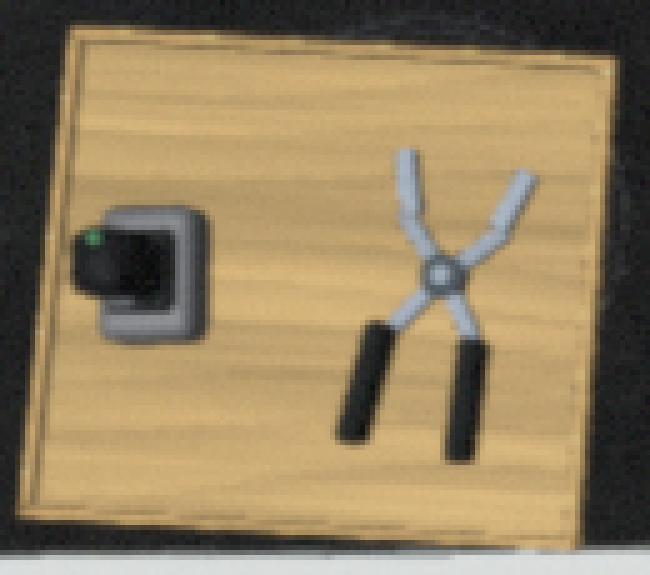

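View pics/c3.png

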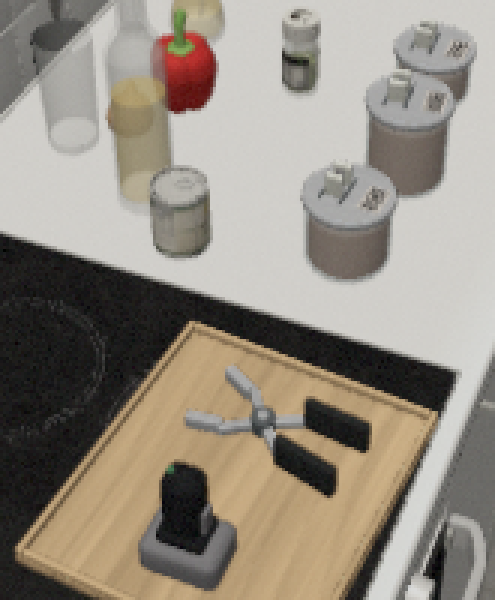

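```bash
python3 - <<'E'
from h import *
st=snapshot('top'); ss=snapshot('side')
hsv=cv2.cvtColor(st['img'],cv2.COLOR_RGB2HSV)
def tri(a,b):
    o1,d1=ray(st,*a);o2,d2=ray(ss,*b)
    A=np.stack([d1,-d2],1);k=np.linalg.lstsq(A,o2-o1,rcond=None)[0]
    p,q=o1+d1*k[0],o2+d2*k[1]; return (p+q)/2,np.linalg.norm(p-q)
C=lambda u,v:(270+(u+.5)/4.4-.5,225+(v+.5)/4.4-.5)
S=lambda u,v:(210+(u+.5)/3-.5,185+(v+.5)/3-.5)
top=[C(129,138),C(394,155),C(669,121)]
sd=[S(349,194),S(410,100),S(435,47)]
for a,b in zip(top,sd): print('lid',*[np.round(x,4) for x in tri(a,b)])
# lid mask: bluish
m=((hsv[...,0]>100)&(hsv[...,0]<125)&(hsv[...,1]>30)&(hsv[...,2]>120)).astype(np.uint8)
m[:,:265]=0;m[:225]=0;m[305:]=0;m[:,460:]=0
m=cv2.morphologyEx(m,cv2.MORPH_OPEN,np.ones((3,3)))
for c in cv2.findContours(m,0,2)[0]:
    if cv2.contourArea(c)>300:
        h=cv2.convexHull(c);print('ell',[np.round(x,1) for x in cv2.fitEllipse(h)])
print('jarlabels/clips for heights')
ears=[((108,110),(146,112)),((375,130),(416,127)),((657,95),(697,94))]
lab=[(127,185),(398,202),(674,166)]
for i in range(3):
    for H in (.045,.064,.083,.102):
        l=onz(st,*C(*lab[i]),H);e=[onz(st,*C(*q),H+.020) for q in ears[i]]
        c=(e[0]+e[1])/2;d=e[0]-e[1];x=c-l;o=onz(st,*top[i],H)
        print(i,H,'o',o[:2].round(4),'lab',l[:2].round(4),'clip',c[:2].round(4),'dist',np.linalg.norm(x[:2]).round(4),'yaw',np.degrees(np.arctan2(x[1],x[0])).round(1),np.degrees(np.arctan2(-d[0],d[1])).round(1),'earsep',np.linalg.norm(d[:2]).round(4))
T=lambda u,v:(115+(u+.5)/5-.5,210+(v+.5)/5-.5)
print('tray',[onz(st,*T(*q),.016)[:2].round(4) for q in((72,27),(618,60),(578,548),(20,516))])
print('piv',onz(st,*T(443,275),.02)[:2])
for n,q,z in (('jawL',(405,155),.013+.007),('jawR',(530,178),.02),('gL_f',(380,326),.04),('gL_r',(352,440),.04),('gR_f',(472,342),.04),('gR_r',(458,460),.04)):print(n,onz(st,*T(*q),z)[:2].round(4))
for n,q,z in (('nose',(150,275),.04),('handtop',(95,265),.111),('nose corners',(110,212),.04),('',(197,212),.04),('',(195,330),.04),('',(105,338),.04)):print(n,onz(st,*T(*q),z)[:2].round(4))
print('campos',ray(st,0,0)[0],ray(ss,0,0)[0])
print('handle top side/top tri',tri(T(95,262),S(186,475)))
E
```

```text
lid [0.5454 0.0605 0.0802] 0.0031
lid [ 0.533  -0.0772  0.0983] 0.0028
lid [ 0.5522 -0.2266  0.0619] 0.0025
ell [array([359. , 259.4]), array([35.5, 36.3]), np.float64(97.6)]
ell [array([298.6, 255.7]), array([34.7, 35.5]), np.float64(70.0)]
jarlabels/clips for heights
0 0.045 o [0.5472 0.0614] lab [0.5218 0.0627] clip [0.5598 0.0616] dist 0.038 yaw -1.6 -3.8 earsep 0.0203
0 0.064 o [0.5455 0.0607] lab [0.5204 0.062 ] clip [0.5578 0.0609] dist 0.0374 yaw -1.6 -3.8 earsep 0.02
0 0.083 o [0.5437 0.06  ] lab [0.519  0.0613] clip [0.5558 0.0602] dist 0.0369 yaw -1.7 -3.8 earsep 0.0197
0 0.102 o [0.5419 0.0593] lab [0.5176 0.0606] clip [0.5538 0.0595] dist 0.0363 yaw -1.7 -3.8 earsep 0.0194
1 0.045 o [ 0.5362 -0.0815] lab [ 0.5108 -0.0831] clip [ 0.5486 -0.0812] dist 0.0378 yaw 2.9 3.5 earsep 0.0219
1 0.064 o [ 0.5346 -0.0801] lab [ 0.5096 -0.0816] clip [ 0.5468 -0.0797] dist 0.0373 yaw 3.0 3.5 earsep 0.0215
1 0.083 o [ 0.533  -0.0787] lab [ 0.5083 -0.0802] clip [ 0.5449 -0.0783] dist 0.0367 yaw 3.0 3.5 earsep 0.0212
1 0.102 o [ 0.5313 -0.0773] lab [ 0.5071 -0.0788] clip [ 0.5431 -0.0768]
[... 346 characters left out ...]
yaw 1.4 0.7 earsep 0.0206
2 0.102 o [ 0.5471 -0.2192] lab [ 0.5238 -0.2209] clip [ 0.5586 -0.22  ] dist 0.0348 yaw 1.5 0.7 earsep 0.0203
tray [array([0.657 , 0.4818]), array([0.6367, 0.2112]), array([0.3997, 0.229 ]), array([0.4179, 0.4992])]
piv [0.53156908 0.29511411]
jawL [0.5906 0.3146]
jawR [0.5784 0.2532]
gL_f [0.506  0.3207]
gL_r [0.452 0.333]
gR_f [0.4978 0.2765]
gR_r [0.442  0.2824]
nose [0.5317 0.4317]
handtop [0.5308 0.434 ]
nose corners [0.5623 0.4519]
 [0.5618 0.4099]
 [0.5051 0.4094]
 [0.5018 0.4525]
campos [0.42633678 0.01470747 1.32974686] [0.23479679 0.9637682  0.90665883]
handle top side/top tri (array([0.53251681, 0.43270625, 0.11553516]), np.float64(0.001573005885974447))
```

>>> apply_moves --pt "0 0 0 0.0293 -0.0233 0 1" --pt "0 0 0 0.0293 -0.0233 0 1" --pt "0 0 0 0.0293 -0.0233 0 1" --pt "0 0 0 0.0293 -0.0233 0 1" --pt "0 0 0 0.0293 -0.0233 0 1" --pt "0 0 0 0.0293 -0.0233 0 1" --pt "0 0 0 0.0293 -0.0233 0 1" --pt "0 0 0 0.0293 -0.0233 0 1"

```text
time: 1.0
ee_pos: [0.374, -0.3269, 0.2923]
tcp_rot: [180.0, 0.0, 20.6]
wrist_force: [0.0, -0.3, 0.5]
finger_gap: 0.0869
finger_force: 0.0
```

>>> apply_moves --pt "0 0 0 0.0293 -0.0233 0 1" --pt "0 0 0 0.0293 -0.0233 0 1" --pt "0 0 0 0.0293 -0.0233 0 1" --pt "0 0 0 0.0293 -0.0233 0 1" --pt "0 0 0 0.0143 -0.0331 0 1" --pt "0 0 0 0.0143 -0.0331 0 1" --pt "0 0 0 0.0143 -0.0331 0 1" --pt "0 0 0 0.0143 -0.0331 0 1"

```text
time: 1.8
ee_pos: [0.4574, -0.0544, 0.2922]
tcp_rot: [180.0, 0.0, 20.6]
wrist_force: [0.7, -0.5, -0.7]
finger_gap: 0.0872
finger_force: 0.0
```

>>> apply_moves --pt "0 0 0 0.0143 -0.0331 0 1" --pt "0 0 0 0.0143 -0.0331 0 1" --pt "0 0 0 0.0143 -0.0331 0 1" --pt "0 0 0 0.0143 -0.0331 0 1" --pt "0 0 0 0.0143 -0.0331 0 1" --pt "0 0 0 0.0143 -0.0331 0 1" --pt "0 0 0 0.0143 -0.0331 0 1" --pt "0 0 0 0.0143 -0.0331 0 1"

```text
time: 2.6
ee_pos: [0.4716, 0.2335, 0.2923]
tcp_rot: [180.0, -0.0, 20.5]
wrist_force: [0.1, -0.2, -0.1]
finger_gap: 0.0868
finger_force: 0.0
```

>>> apply_moves --pt "0 0 0 0.0143 -0.0331 0 1" --pt "0 0 0 0.0143 -0.0331 0 1" --pt "0 0 -8.3 0 0 0 1" --pt "0 0 -8.3 0 0 0 1" --pt "0 0 -8.3 0 0 0 1" --pt "0 0 -8.3 0 0 0 1" --pt "0 0 -8.3 0 0 0 1" --pt "0 0 -8.3 0 0 0 1"

```text
time: 3.4
ee_pos: [0.4752, 0.3041, 0.2921]
tcp_rot: [180.0, 0.0, 70.7]
wrist_force: [0.4, 0.2, -0.5]
finger_gap: 0.087
finger_force: 0.0
```

>>> apply_moves --pt "0 0 -8.3 0 0 0 1" --pt "0 0 -8.3 0 0 0 1" --pt "0 0 -8.3 0 0 0 1" --pt "0 0 -8.3 0 0 0 1" --pt "0 0 -8.3 0 0 0 1" --pt "0 0 -8.3 0 0 0 1" --pt "0 0 -8.3 0 0 0 1" --pt "0 0 -8.3 0 0 0 1"

```text
time: 4.2
ee_pos: [0.4753, 0.3041, 0.2921]
tcp_rot: [-180.0, 0.0, 137.1]
wrist_force: [-0.2, 0.3, -0.6]
finger_gap: 0.0873
finger_force: 0.0
```

>>> apply_moves --pt "0 0 -8.3 0 0 0 1" --pt "0 0 -8.3 0 0 0 1" --pt "0 0 -8.3 0 0 0 1" --pt "0 0 -8.3 0 0 0 1" --pt "0 0 0 0 0 0 1" --pt "0 0 0 0 0 0 1"

```text
time: 4.8
ee_pos: [0.4753, 0.3041, 0.292]
tcp_rot: [-180.0, -0.0, 169.7]
wrist_force: [0.7, -0.3, -0.4]
finger_gap: 0.0868
finger_force: 0.0
```

```bash
cat >> h.py <<'E'
def step(target,yaw):
    "tool-axis deltas from measured pose to a tool-down target (TCP xyz, yaw): turn last"
    from scipy.spatial.transform import Rotation as Ro
    o=get_obs(); R=Ro.from_euler('xyz',o['tcp_rot'],degrees=True)
    d=R.inv().apply(np.array(target)-o['ee_pos'])
    w=(R.inv()*Ro.from_euler('xyz',[180,0,yaw],degrees=True)).as_rotvec(degrees=True)
    print('t',round(float(o['time']),2),'pos',o['ee_pos'].round(4),'rot',o['tcp_rot'].round(2),'q',o['joint_positions'].round(0),'gap',round(float(o['finger_gap']),4),'| shift',d.round(4),'turn',w.round(2))
E
python3 -c "
from h import *
step([.4754,.3047,.080],170.3)"
```

```text
t 4.8 pos [0.4753 0.3041 0.292 ] rot [-1.8000e+02 -3.0000e-02  1.6971e+02] q [ 20.  30. -77.  90.  29.  83.  21.] gap 0.0868 | shift [-1.00e-04  6.00e-04  2.12e-01] turn [ 0.   -0.03 -0.59]
```

>>> apply_moves --pt "0 0 -0.6 0 0 0.03 1" --pt "0 0 0 0 0 0.03 1" --pt "0 0 0 0 0 0.03 1" --pt "0 0 0 0 0 0.03 1" --pt "0 0 0 0 0 0.03 1" --pt "0 0 0 0 0 0.025 1" --pt "0 0 0 0 0 0.02 1" --pt "0 0 0 0 0 0.015 1"

```text
time: 5.6
ee_pos: [0.4753, 0.304, 0.0815]
tcp_rot: [-179.9, -0.0, 170.4]
wrist_force: [-28.5, -42.0, 200.8]
finger_gap: 0.0868
finger_force: 110.8
```

>>> apply_moves --pt "0 0 0 0 0 0.002 0.6" --pt "0 0 0 0 0 0 0.4" --pt "0 0 0 0 0 0 0.3" --pt "0 0 0 0 0 0 0.2" --pt "0 0 0 0 0 0 0.2" --pt "0 0 0 0 0 0 0.2" --pt "0 0 0 0 0 0 0.2"

```text
time: 6.3
ee_pos: [0.4764, 0.3049, 0.0822]
tcp_rot: [179.9, 0.2, 170.4]
wrist_force: [-1.9, -3.1, 15.1]
finger_gap: 0.0533
finger_force: 20.6
```

```bash
python3 -c "
from h import *
step([.4754,.3047,.080],170.3)
s=cam('side');save(s,'s1')
cv2.imwrite('pics/s1c.png',cv2.resize(cv2.imread('pics/s1.png')[260:420,210:390],None,fx=3.5,fy=3.5,interpolation=3))"
```

```text
t 6.3 pos [0.4764 0.3049 0.0822] rot [1.7994e+02 1.7000e-01 1.7044e+02] q [ 13.  42. -65. 102.  42.  64.  14.] gap 0.0533 | shift [ 0.001  -0.0004  0.0022] turn [0.06 0.17 0.14]
```

View pics/s1c.png

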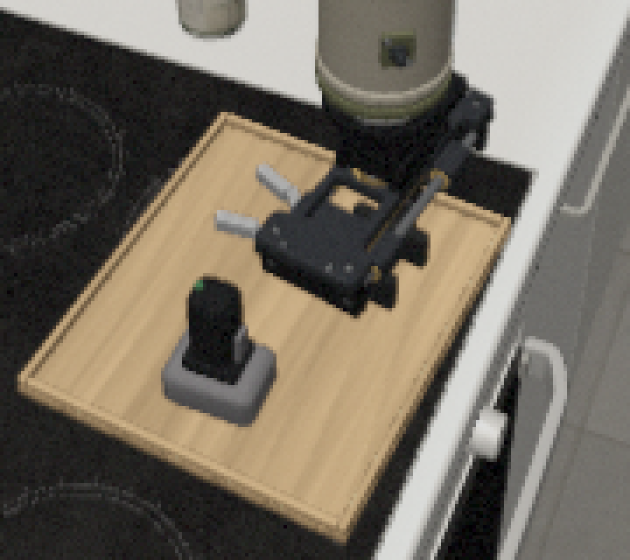

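The wrist force spiked to 200 N: the tray floor sits about 6 mm higher than I assumed, because the hob glass is raised. That's over the 120 N limit and may already count against the run. I'll descend slowly near contact from here on. The pliers are now held, so I'll lift them.

>>> apply_moves --pt "0 0 0 0 0 -0.004 0.2" --pt "0 0 0 0 0 -0.01 0.2" --pt "0 0 0 0 0 -0.025 0.2" --pt "0 0 0 0 0 -0.03 0.2" --pt "0 0 0 0 0 -0.03 0.2" --pt "0 0 0 0 0 -0.03 0.2" --pt "0 0 0 0 0 -0.02 0.2" --pt "0 0 0 0 0 0 0.2"

```text
time: 7.15
ee_pos: [0.4758, 0.3053, 0.2322]
tcp_rot: [179.8, 0.2, 170.5]
wrist_force: [-0.8, -0.1, -1.8]
finger_gap: 0.0527
finger_force: 13.0
```

```bash
python3 -c "
from h import *
step([.4556,.066,.232],176.5)
s=cam('side');save(s,'s2');t=cam('top');save(t,'t2')
a=cv2.imread('pics/s2.png')[200:360,230:390];b=cv2.imread('pics/t2.png')[200:300,150:350]
cv2.imwrite('pics/m2.png',np.hstack([cv2.resize(a,(400,400),interpolation=3),cv2.resize(b,(400,200),interpolation=3).repeat(2,0)[:400] if 0 else cv2.copyMakeBorder(cv2.resize(b,(400,200),interpolation=3),0,200,0,0,0)]))"
```

```text
t 7.15 pos [0.4758 0.3053 0.2322] rot [179.85   0.18 170.53] q [ 19.  33. -74.  95.  32.  77.  20.] gap 0.0527 | shift [-0.0194 -0.2393 -0.0004] turn [ 0.15  0.19 -5.97]
```

View pics/m2.png

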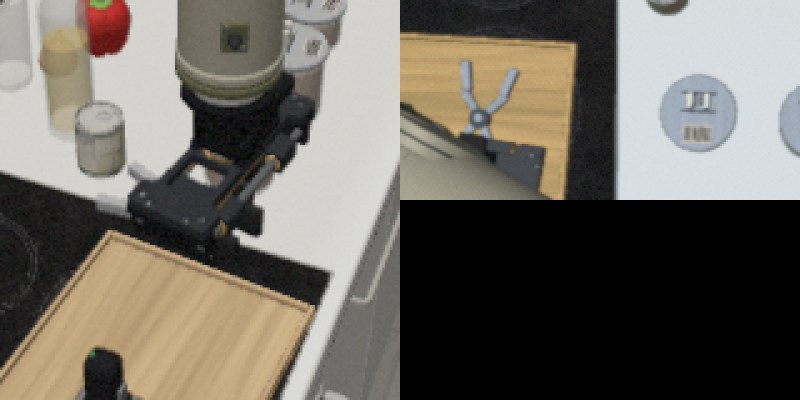

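The pliers are clear of the tray with their jaws free: pivot at about (189,259), tips at about (182,231) and (207,235). I'll work out their offset from the TCP.

```bash
python3 - <<'E'
from h import *
t=snapshot('top'); o=get_obs(); p=o['ee_pos'][:2]
y=np.radians(o['tcp_rot'][2]-180); X=np.array([np.cos(y),np.sin(y)]);Y=np.array([-X[1],X[0]])
T=lambda u,v:(150+(u-400+.5)/2-.5,200+(v+.5)/2-.5)
for n,q,z in(('piv',(478,118),.18),('tipL',(465,62),.176),('tipR',(515,70),.176)):
    d=onz(t,*T(*q),z)[:2]-p; print(n,(d@X).round(4),(d@Y).round(4))
E
```

```text
piv 0.0578 -0.0024
tipL 0.1155 0.0236
tipR 0.1151 -0.0315
```

>>> apply_moves --pt "0 0 0 -0.0033 -0.04 0 0.2" --pt "0 0 0 -0.0033 -0.04 0 0.2" --pt "0 0 0 -0.0033 -0.04 0 0.2" --pt "0 0 0 -0.0033 -0.04 0 0.2" --pt "0 0 0 -0.0033 -0.04 0 0.2" --pt "0 0 0 -0.0033 -0.0417 0 0.2" --pt "0 0 -8 0 0 0 0.2" --pt "0 0 0 0 0 0 0.2"

```text
time: 8.1
ee_pos: [0.4547, 0.0606, 0.2284]
tcp_rot: [-179.9, -0.1, 178.5]
wrist_force: [-0.2, 1.0, -0.9]
finger_gap: 0.0525
finger_force: 13.0
```

```bash
python3 -c "
from h import *
step([.4558,.0636,.159],178.5)
t=cam('top');save(t,'t3')
cv2.imwrite('pics/t3c.png',cv2.resize(cv2.imread('pics/t3.png')[215:295,250:450],None,fx=4,fy=4,interpolation=3))"
```

```text
t 8.1 pos [0.4547 0.0606 0.2284] rot [-1.7995e+02 -7.0000e-02  1.7847e+02] q [ 63.  15. -83. 110.  16.  69.  63.] gap 0.0525 | shift [-0.0011  0.0031  0.0694] turn [-0.05 -0.07 -0.03]
```

View pics/t3c.png

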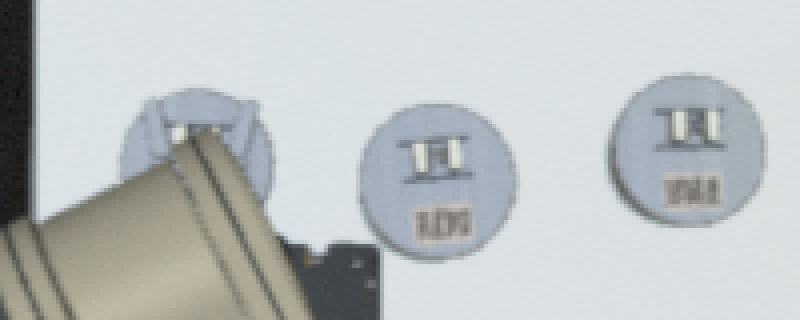

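>>> apply_moves --pt "0 0 0 -0.001 0.003 0 0.2" --pt "0 0 0 0 0 0 0.2" --pt "0 0 0 0 0 0.015 0.2" --pt "0 0 0 0 0 0.01 0.2" --pt "0 0 0 0 0 0 0.2" --pt "0 0 0 0 0 0 0.2"

```text
time: 8.75
ee_pos: [0.4561, 0.0662, 0.2043]
tcp_rot: [180.0, -0.0, 178.6]
wrist_force: [0.7, -0.3, -1.4]
finger_gap: 0.0525
finger_force: 13.0
```

```bash
python3 - <<'E'
from h import *
step([.4558,.0636,.159],178.5)
s=cam('side'); t=cam('top'); o=get_obs();p=o['ee_pos']
for n,q in (('jaw',[.5558,.0602,p[2]-.063]),('clip',[.5558,.0602,.095])): print(n,proj(s,q),proj(t,q))
save(s,'s4'); save(t,'t4')
a=cv2.resize(cv2.imread('pics/s4.png')[200:290,270:390],(540,405),interpolation=3)
b=cv2.resize(cv2.imread('pics/t4.png')[225:275,270:330],(260,217),interpolation=3)
cv2.imwrite('pics/m4.png',np.hstack([a,cv2.copyMakeBorder(b,0,405-217,0,0,0)]))
E
```

```text
t 8.75 pos [0.4561 0.0662 0.2043] rot [ 1.7997e+02 -3.0000e-02  1.7860e+02] q [ 59.  18. -80. 111.  19.  67.  60.] gap 0.0525 | shift [ 0.0002 -0.0026  0.0453] turn [ 0.03 -0.03  0.1 ]
jaw (np.float64(323.73574604884624), np.float64(231.35267853106663)) (np.float64(297.81752304763484), np.float64(248.01613335125856))
clip (np.float64(323.2750610212025), np.float64(244.42520513631737)) (np.float64(298.6157468007564), np.float64(250.21365626727544))
```

View pics/m4.png

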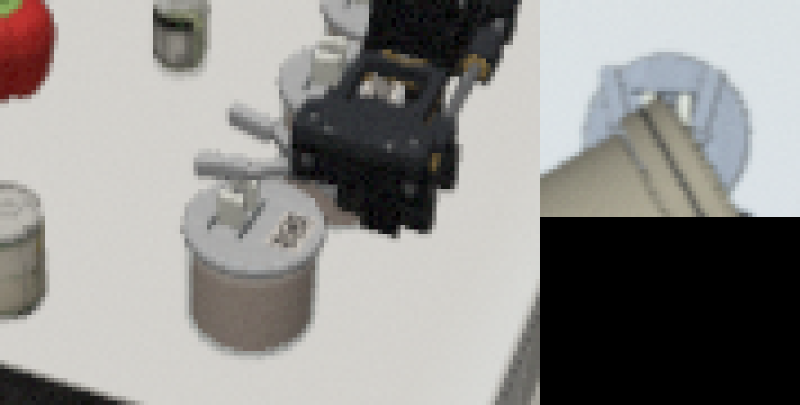

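>>> apply_moves --pt "0 0 0 0 0 0.015 0.2" --pt "0 0 0 0 0 0.01 0.2" --pt "0 0 0 0 0 0.008 0.2" --pt "0 0 0 0 0 0.006 0.2" --pt "0 0 0 0 0 0.004 0.2" --pt "0 0 0 0 0 0.002 0.2" --pt "0 0 0 0 0 0 0.2"

```text
time: 9.55
ee_pos: [0.4562, 0.0656, 0.1592]
tcp_rot: [-180.0, -0.0, 178.6]
wrist_force: [-0.0, -0.5, -1.5]
finger_gap: 0.0525
finger_force: 13.0
```

```bash
python3 - <<'E'
from h import *
step([.4558,.066,.159],178.5)
print(get_obs()['wrist_force'])
E
```

```text
t 9.55 pos [0.4562 0.0656 0.1592] rot [-180.     -0.    178.56] q [ 53.  21. -75. 114.  23.  62.  57.] gap 0.0525 | shift [0.0004 0.0004 0.0002] turn [-0.   -0.    0.06]
[-0.03075555 -0.5013775  -1.50661184]
```

No contact on the way down. I'll squeeze slowly.

>>> apply_moves --pt "0 0 0 0 0 0 0" --pt "0 0 0 0 0 0 -0.15" --pt "0 0 0 0 0 0 -0.3" --pt "0 0 0 0 0 0 -0.45" --pt "0 0 0 0 0 0 -0.45" --pt "0 0 0 0 0 0 -0.45"

```text
time: 10.15
ee_pos: [0.4562, 0.0652, 0.1592]
tcp_rot: [-180.0, -0.0, 178.5]
wrist_force: [-2.3, -3.5, -1.0]
finger_gap: 0.0289
finger_force: 29.8
```

```bash
python3 - <<'E'
from h import *
step([.4558,.066,.159],178.5)
o=get_obs();print(o['wrist_force'],o['wrist_torque'],o['finger_force'])
E
```

```text
t 10.15 pos [0.4562 0.0652 0.1592] rot [-1.7997e+02 -1.0000e-02  1.7853e+02] q [ 53.  21. -75. 114.  23.  62.  57.] gap 0.0289 | shift [0.0004 0.0008 0.0002] turn [-0.03 -0.01  0.03]
[-2.29888482 -3.54475831 -1.04823074] [-0.64766414  0.23758829 -0.29489132] 29.779554125925642
```

Grip gap 28.9 mm puts the jaws at about 18 mm, which matches a shut clip. I'll open up, raise and check.

>>> apply_moves --pt "0 0 0 0 0 0 -0.2" --pt "0 0 0 0 0 0 0" --pt "0 0 0 0 0 0 0.2" --pt "0 0 0 0 0 0 0.2" --pt "0 0 0 0 0 -0.01 0.2" --pt "0 0 0 0 0 -0.02 0.2" --pt "0 0 0 0 0 -0.03 0.2" --pt "0 0 0 0 0 -0.02 0.2"

```text
time: 10.95
ee_pos: [0.4565, 0.0666, 0.2413]
tcp_rot: [179.9, 0.1, 178.7]
wrist_force: [-0.4, 0.0, -1.6]
finger_gap: 0.0529
finger_force: 13.1
```

```bash
python3 - <<'E'
from h import *
step([.443,-.071,.24],183)
s=cam('side'); t=cam('top')
save(s,'s5'); save(t,'t5')
a=cv2.resize(cv2.imread('pics/s5.png')[190:290,270:390],(480,400),interpolation=3)
b=cv2.resize(cv2.imread('pics/t5.png')[225:285,270:380],(310,169),interpolation=3)
cv2.imwrite('pics/m5.png',np.hstack([a,cv2.copyMakeBorder(b,0,400-169,0,0,0)]))
E
```

```text
t 10.95 pos [0.4565 0.0666 0.2413] rot [1.7995e+02 6.0000e-02 1.7865e+02] q [ 62.  13. -81. 109.  13.  70.  65.] gap 0.0529 | shift [ 0.0102 -0.1379  0.0012] turn [ 0.05  0.07 -4.35]
```

View pics/m5.png

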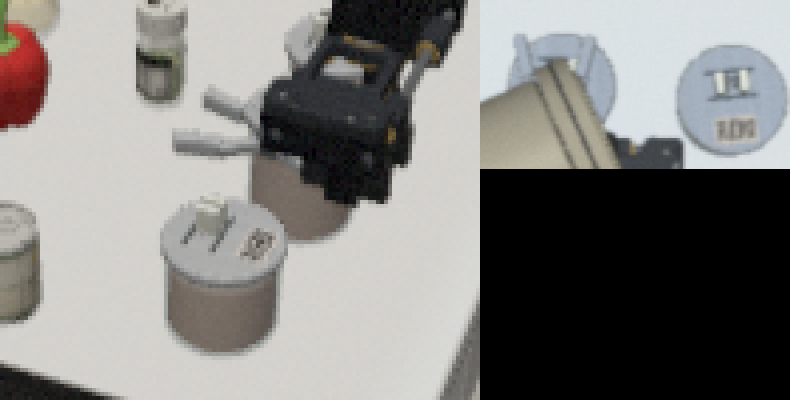

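Clip C's ears are now together, so it's shut. On to the middle jar (D).

>>> apply_moves --pt "0 0 0 0.002 -0.025 0 0.2" --pt "0 0 0 0.002 -0.025 0 0.2" --pt "0 0 0 0.002 -0.025 0 0.2" --pt "0 0 0 0.002 -0.025 0 0.2" --pt "0 0 0 0.001 -0.025 0 0.2" --pt "0 0 0 0.001 -0.024 0 0.2" --pt "0 0 -5.3 0 0 0 0.2" --pt "0 0 0 0 0 0 0.2"

```text
time: 11.85
ee_pos: [0.4422, -0.0834, 0.2388]
tcp_rot: [180.0, -0.0, -176.1]
wrist_force: [0.7, -0.0, -1.7]
finger_gap: 0.0529
finger_force: 13.1
```

```bash
python3 - <<'E'
from h import *
step([.4431,-.0818,.178],184)
E
```

```text
t 11.85 pos [ 0.4422 -0.0834  0.2388] rot [ 1.7997e+02 -3.0000e-02 -1.7610e+02] q [ 83.   8. -81. 110.   9.  69.  93.] gap 0.0529 | shift [-0.0011  0.0015  0.0608] turn [ 0.03 -0.03 -0.1 ]
```

>>> apply_moves --pt "0 0 0 -0.001 0.001 0.015 0.2" --pt "0 0 0 0 0 0 0.2" --pt "0 0 0 0 0 0 0.2"

```text
time: 12.15
ee_pos: [0.4433, -0.0812, 0.2243]
tcp_rot: [180.0, -0.0, -176.1]
wrist_force: [0.6, 0.3, -1.2]
finger_gap: 0.0526
finger_force: 13.1
```

```bash
python3 - <<'E'
from h import *
step([.4431,-.0818,.178],184)
s=cam('side'); t=cam('top'); p=get_obs()['ee_pos']
for n,q in (('jaw',[.5431,-.0768,p[2]-.056]),('clip',[.5431,-.0768,.122])): print(n,np.round(proj(t,q),1))
save(s,'s6'); save(t,'t6')
a=cv2.resize(cv2.imread('pics/s6.png')[180:270,300:400],(400,360),interpolation=3)
b=cv2.resize(cv2.imread('pics/t6.png')[230:290,325:390],(390,360),interpolation=3)
cv2.imwrite('pics/m6.png',np.hstack([a,b]))
E
```

```text
t 12.15 pos [ 0.4433 -0.0812  0.2243] rot [ 1.7995e+02 -2.0000e-02 -1.7611e+02] q [ 80.  10. -79. 111.  11.  67.  91.] gap 0.0526 | shift [ 0.0002 -0.0007  0.0463] turn [ 0.05 -0.02 -0.11]
jaw [361.1 251.7]
clip [359.5 253.8]
```

View pics/m6.png

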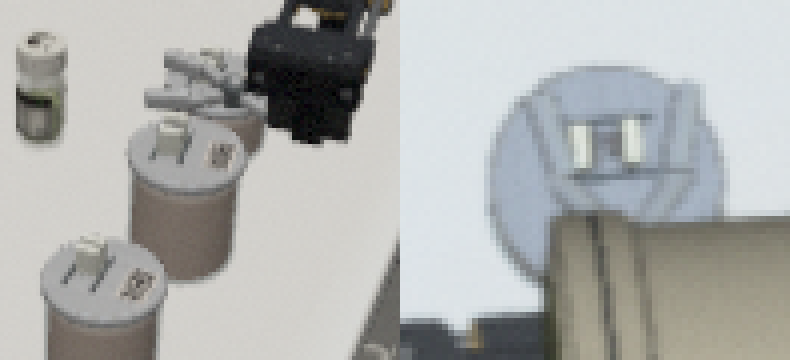

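>>> apply_moves --pt "0 0 0 0 -0.0025 0.012 0.2" --pt "0 0 0 0 0 0.01 0.2" --pt "0 0 0 0 0 0.01 0.2" --pt "0 0 0 0 0 0.006 0.2" --pt "0 0 0 0 0 0.005 0.2" --pt "0 0 0 0 0 0.003 0.2" --pt "0 0 0 0 0 0 0.2"

```text
time: 12.95
ee_pos: [0.4434, -0.0844, 0.178]
tcp_rot: [180.0, -0.0, -176.1]
wrist_force: [0.1, 1.2, -2.4]
finger_gap: 0.0528
finger_force: 12.8
```

>>> apply_moves --pt "0 0 0 0 0 0 0" --pt "0 0 0 0 0 0 -0.15" --pt "0 0 0 0 0 0 -0.3" --pt "0 0 0 0 0 0 -0.45" --pt "0 0 0 0 0 0 -0.45" --pt "0 0 0 0 0 0 -0.45"

```text
time: 13.55
ee_pos: [0.4434, -0.0848, 0.1782]
tcp_rot: [-180.0, -0.0, -176.2]
wrist_force: [-3.0, -0.3, -1.7]
finger_gap: 0.0294
finger_force: 29.6
```

>>> apply_moves --pt "0 0 0 0 0 0 -0.2" --pt "0 0 0 0 0 0 0" --pt "0 0 0 0 0 0 0.2" --pt "0 0 0 0 0 0 0.2" --pt "0 0 0 0 0 -0.01 0.2" --pt "0 0 0 0 0 -0.02 0.2" --pt "0 0 0 0 0 -0.02 0.2" --pt "0 0 0 0 0 -0.01 0.2"

```text
time: 14.35
ee_pos: [0.4443, -0.0844, 0.2401]
tcp_rot: [-179.9, 0.1, -176.1]
wrist_force: [-0.6, 0.2, -2.3]
finger_gap: 0.0525
finger_force: 12.7
```

>>> apply_moves --pt "0 0 0 -0.002 -0.025 0 0.2" --pt "0 0 0 -0.002 -0.025 0 0.2" --pt "0 0 0 -0.002 -0.025 0 0.2" --pt "0 0 0 -0.002 -0.025 0 0.2" --pt "0 0 0 -0.001 -0.025 0 0.2" --pt "0 0 1.9 0 -0.02 0 0.2" --pt "0 0 0 0 0 0 0.2" --pt "0 0 0 0 0 0 0.2"

```text
time: 15.15
ee_pos: [0.4623, -0.2284, 0.2383]
tcp_rot: [180.0, 0.0, -178.1]
wrist_force: [0.5, 0.5, -1.7]
finger_gap: 0.0522
finger_force: 12.6
```

```bash
python3 - <<'E'
from h import *
step([.4627,-.2295,.140],182)
E
```

```text
t 15.15 pos [ 0.4623 -0.2284  0.2383] rot [ 1.7996e+02  1.0000e-02 -1.7809e+02] q [ 81.  20. -69. 102.  20.  72.  98.] gap 0.0522 | shift [-0.0004 -0.0012  0.0983] turn [ 0.04  0.01 -0.09]
```

>>> apply_moves --pt "0 0 0 0 0 0.015 0.2" --pt "0 0 0 0 0 0.02 0.2" --pt "0 0 0 0 0 0.015 0.2" --pt "0 0 0 0 0 0 0.2" --pt "0 0 0 0 0 0 0.2"

```text
time: 15.65
ee_pos: [0.4624, -0.2281, 0.1882]
tcp_rot: [180.0, -0.0, -178.0]
wrist_force: [-0.2, 0.3, -0.9]
finger_gap: 0.0525
finger_force: 12.6
```

```bash
python3 - <<'E'
from h import *
step([.4627,-.2295,.140],182)
s=cam('side'); t=cam('top'); p=get_obs()['ee_pos']
for n,q in (('jaw',[.5627,-.2274,p[2]-.056]),('clip',[.5627,-.2274,.084])): print(n,np.round(proj(t,q),1))
save(s,'s7'); save(t,'t7')
a=cv2.resize(cv2.imread('pics/s7.png')[180:270,300:400],(400,360),interpolation=3)
b=cv2.resize(cv2.imread('pics/t7.png')[220:280,385:450],(390,360),interpolation=3)
cv2.imwrite('pics/m7.png',np.hstack([a,b]))
E
```

```text
t 15.65 pos [ 0.4624 -0.2281  0.1882] rot [ 1.7998e+02 -1.0000e-02 -1.7799e+02] q [ 78.  24. -67. 105.  24.  67.  95.] gap 0.0525 | shift [-0.0003 -0.0014  0.0482] turn [ 0.02 -0.01  0.01]
jaw [427.7 243.7]
clip [423.5 246.1]
```

View pics/m7.png

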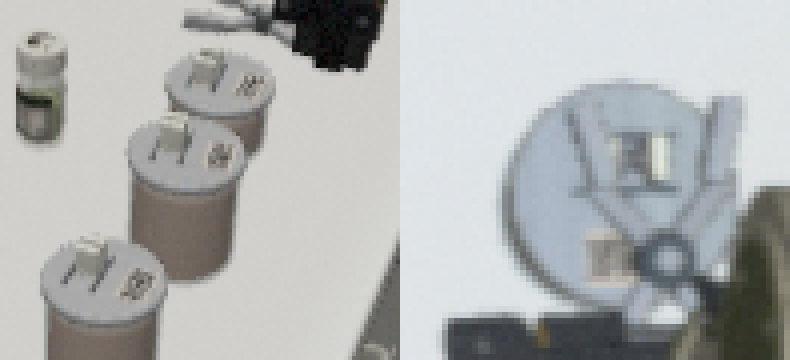

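Clips C and D are both shut. Over jar B the jaws sit about 2 mm left of where I want them, so I'll correct that, descend and squeeze.

>>> apply_moves --pt "0 0 0 0 -0.0025 0.012 0.2" --pt "0 0 0 0 0 0.012 0.2" --pt "0 0 0 0 0 0.01 0.2" --pt "0 0 0 0 0 0.006 0.2" --pt "0 0 0 0 0 0.005 0.2" --pt "0 0 0 0 0 0.003 0.2" --pt "0 0 0 0 0 0 0.2"

```text
time: 16.45
ee_pos: [0.4624, -0.2311, 0.14]
tcp_rot: [180.0, -0.0, -178.0]
wrist_force: [-0.3, -0.5, -2.1]
finger_gap: 0.0524
finger_force: 12.6
```

>>> apply_moves --pt "0 0 0 0 0 0 0" --pt "0 0 0 0 0 0 -0.15" --pt "0 0 0 0 0 0 -0.3" --pt "0 0 0 0 0 0 -0.45" --pt "0 0 0 0 0 0 -0.45" --pt "0 0 0 0 0 0 -0.45"

```text
time: 17.05
ee_pos: [0.4623, -0.2319, 0.1403]
tcp_rot: [-180.0, 0.0, -178.1]
wrist_force: [-1.4, -2.9, -1.7]
finger_gap: 0.0291
finger_force: 29.7
```

>>> apply_moves --pt "0 0 0 0 0 0 -0.2" --pt "0 0 0 0 0 0 0" --pt "0 0 0 0 0 0 0.2" --pt "0 0 0 0 0 0 0.2" --pt "0 0 0 0 0 -0.015 0.2" --pt "0 0 0 0 0 -0.03 0.2" --pt "0 0 0 0 0 -0.03 0.2" --pt "0 0 0 0 0 -0.025 0.2"

```text
time: 17.85
ee_pos: [0.4628, -0.2306, 0.2428]
tcp_rot: [-180.0, 0.1, -178.0]
wrist_force: [-0.1, -0.9, 0.1]
finger_gap: 0.0528
finger_force: 12.6
```

```bash
python3 - <<'E'
from h import *
step([.4764,.3049,.23],170.4)
E
```

```text
t 17.85 pos [ 0.4628 -0.2306  0.2428] rot [-1.7997e+02  7.0000e-02 -1.7798e+02] q [ 81.  20. -70. 101.  20.  73.  98.] gap 0.0528 | shift [-0.0324  0.5347  0.0126] turn [-0.02  0.07 11.62]
```

>>> apply_moves --pt "0 0 0 -0.002 0.03 0 0.2" --pt "0 0 0 -0.002 0.03 0 0.2" --pt "0 0 0 -0.002 0.03 0 0.2" --pt "0 0 0 -0.002 0.03 0 0.2" --pt "0 0 0 -0.002 0.03 0 0.2" --pt "0 0 0 -0.002 0.03 0 0.2" --pt "0 0 0 -0.002 0.03 0 0.2" --pt "0 0 0 -0.002 0.03 0 0.2"

```text
time: 18.65
ee_pos: [0.4701, 0.0109, 0.2412]
tcp_rot: [-180.0, 0.0, -178.0]
wrist_force: [0.1, -0.5, -0.7]
finger_gap: 0.0526
finger_force: 12.5
```

>>> apply_moves --pt "0 0 0 -0.002 0.03 0 0.2" --pt "0 0 0 -0.002 0.03 0 0.2" --pt "0 0 0 -0.002 0.03 0 0.2" --pt "0 0 0 -0.002 0.03 0 0.2" --pt "0 0 0 -0.002 0.03 0 0.2" --pt "0 0 0 -0.002 0.03 0 0.2" --pt "0 0 0 -0.002 0.03 0 0.2" --pt "0 0 0 -0.002 0.025 0 0.2"

```text
time: 19.45
ee_pos: [0.4777, 0.2468, 0.2413]
tcp_rot: [180.0, 0.0, -178.0]
wrist_force: [-0.3, -0.1, -1.3]
finger_gap: 0.0523
finger_force: 12.5
```

>>> apply_moves --pt "0 0 5.8 0 0.025 0 0.2" --pt "0 0 5.8 0 0.01 0 0.2" --pt "0 0 0 0 0 0 0.2" --pt "0 0 0 0 0 0 0.2"

```text
time: 19.85
ee_pos: [0.4779, 0.2794, 0.2408]
tcp_rot: [-180.0, 0.0, 170.6]
wrist_force: [-0.4, -0.1, -1.7]
finger_gap: 0.0525
finger_force: 12.5
```

```bash
python3 - <<'E'
from h import *
step([.4764,.3049,.0835],170.4)
s=cam('side'); t=cam('top')
save(s,'s8'); save(t,'t8')
a=cv2.resize(cv2.imread('pics/s8.png')[185:285,300:400],(360,360),interpolation=3)
b=cv2.resize(cv2.imread('pics/t8.png')[220:300,275:450],(430,197),interpolation=3)
cv2.imwrite('pics/m8.png',np.hstack([a,cv2.copyMakeBorder(b,0,360-197,0,0,0)]))
E
```

```text
t 19.85 pos [0.4779 0.2794 0.2408] rot [-1.7999e+02  3.0000e-02  1.7055e+02] q [ 18.  25. -66.  96.  24.  74.  28.] gap 0.0525 | shift [0.0057 0.0249 0.1573] turn [-0.01  0.03  0.15]
```

View pics/m8.png

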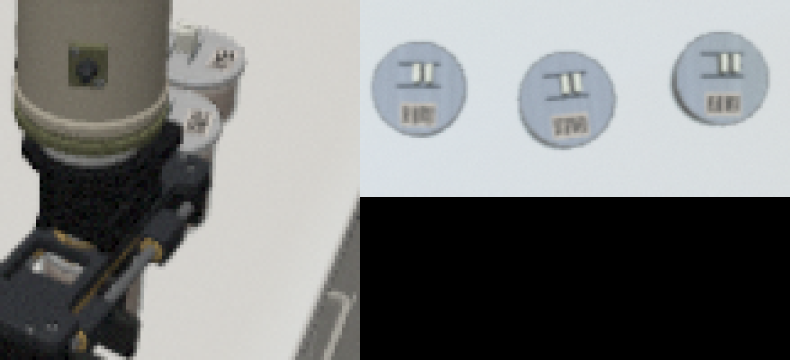

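All three clips are shut. I'll set the pliers down gently, slowing near the floor.

>>> apply_moves --pt "0 0 0 0.0057 0.0249 0 0.2" --pt "0 0 0 0 0 0.03 0.2" --pt "0 0 0 0 0 0.04 0.2" --pt "0 0 0 0 0 0.04 0.2" --pt "0 0 0 0 0 0.025 0.2" --pt "0 0 0 0 0 0.01 0.2" --pt "0 0 0 0 0 0.005 0.2" --pt "0 0 0 0 0 0 0.2"

```text
time: 20.75
ee_pos: [0.477, 0.305, 0.0909]
tcp_rot: [180.0, 0.0, 170.3]
wrist_force: [-0.2, 0.1, 0.5]
finger_gap: 0.0528
finger_force: 12.5
```

>>> apply_moves --pt "0 0 0 0 0 0.003 0.2" --pt "0 0 0 0 0 0.002 0.2" --pt "0 0 0 0 0 0 0.2"

```text
time: 21.05
ee_pos: [0.4767, 0.3052, 0.0856]
tcp_rot: [180.0, 0.0, 170.4]
wrist_force: [0.1, 0.8, -1.2]
finger_gap: 0.0526
finger_force: 12.5
```

>>> apply_moves --pt "0 0 0 0 0 0.001 0.2" --pt "0 0 0 0 0 0.001 0.2" --pt "0 0 0 0 0 0 0.2"

```text
time: 21.35
ee_pos: [0.4768, 0.3052, 0.0835]
tcp_rot: [180.0, 0.0, 170.4]
wrist_force: [0.8, -0.6, 0.7]
finger_gap: 0.0523
finger_force: 12.3
```

>>> apply_moves --pt "0 0 0 0 0 0.001 0.2" --pt "0 0 0 0 0 0 0.2"

```text
time: 21.55
ee_pos: [0.4771, 0.3052, 0.0826]
tcp_rot: [180.0, 0.1, 170.3]
wrist_force: [2.4, -0.5, 3.8]
finger_gap: 0.0527
finger_force: 12.1
```

>>> apply_moves --pt "0 0 0 0 0 -0.001 0.4" --pt "0 0 0 0 0 0 0.7" --pt "0 0 0 0 0 0 1" --pt "0 0 0 0 0 0 1" --pt "0 0 0 0 0 -0.015 1" --pt "0 0 0 0 0 -0.04 1" --pt "0 0 0 0 0 -0.045 1" --pt "0 0 0 0 0 -0.045 1"

```text
time: 22.35
ee_pos: [0.4759, 0.3054, 0.2309]
tcp_rot: [180.0, -0.0, 170.4]
wrist_force: [1.5, 0.1, 0.0]
finger_gap: 0.0863
finger_force: 0.0
```

>>> apply_moves --pt "0 0 0 -0.0082 0.0336 0 1" --pt "0 0 0 -0.0082 0.0336 0 1" --pt "0 0 0 -0.0082 0.0336 0 1" --pt "0 0 0 -0.0082 0.0336 0 1" --pt "0 0 -4.8 0 0 0 1" --pt "0 0 -4.8 0 0 0 1" --pt "0 0 0 0 0 0 1"

```text
time: 23.05
ee_pos: [0.5311, 0.4326, 0.2291]
tcp_rot: [180.0, -0.0, -179.9]
wrist_force: [0.6, -0.1, 0.1]
finger_gap: 0.0872
finger_force: 0.0
```

```bash
python3 - <<'E'
from h import *
step([.532,.432,.134],180)
t=cam('top');s=cam('side');save(t,'t9');save(s,'s9')
# jar lids now vs start
for n in('top0','t9'):
    h=cv2.cvtColor(cv2.imread(f'pics/{n}.png'),cv2.COLOR_BGR2HSV)
    m=((h[...,0]>100)&(h[...,0]<125)&(h[...,1]>25)&(h[...,2]>110)).astype(np.uint8)
    m[:,:265]=0;m[:225]=0;m[305:]=0;m[:,460:]=0
    m=cv2.morphologyEx(m,cv2.MORPH_OPEN,np.ones((3,3)))
    print(n,[np.round(cv2.minEnclosingCircle(c)[0],1) for c in cv2.findContours(m,0,2)[0] if cv2.contourArea(c)>200])
E
```

```text
t 23.05 pos [0.5311 0.4326 0.2291] rot [ 1.7995e+02 -2.0000e-02 -1.7993e+02] q [ -6.  41. -59.  76.  35.  82.  27.] gap 0.0872 | shift [-0.001  -0.0006  0.0951] turn [ 0.05 -0.02  0.07]
top0 [array([359.1, 259.6]), array([298.8, 256.2]), array([421.7, 252.1])]
t9 [array([358.7, 259.8]), array([298.6, 255.5]), array([421.1, 251.7])]
```

>>> apply_moves --pt "0 0 0 -0.001 -0.0005 0.02 1" --pt "0 0 0 0 0 0.02 1" --pt "0 0 0 0 0 0.02 1" --pt "0 0 0 0 0 0.015 1" --pt "0 0 0 0 0 0.01 1" --pt "0 0 0 0 0 0.006 1" --pt "0 0 0 0 0 0.004 1" --pt "0 0 0 0 0 0 0.6"

```text
time: 23.95
ee_pos: [0.5323, 0.4317, 0.1332]
tcp_rot: [180.0, 0.0, 179.9]
wrist_force: [0.4, -0.3, 0.2]
finger_gap: 0.0841
finger_force: 0.0
```

>>> apply_moves --pt "0 0 0 0 0 0 0.2" --pt "0 0 0 0 0 0 -0.1" --pt "0 0 0 0 0 0 -0.3" --pt "0 0 0 0 0 0 -0.5" --pt "0 0 0 0 0 0 -0.6" --pt "0 0 0 0 0 0 -0.6" --pt "0 0 0 0 0 0 -0.6"

```text
time: 24.65
ee_pos: [0.5323, 0.4317, 0.1333]
tcp_rot: [180.0, 0.0, 180.0]
wrist_force: [0.2, 1.8, 1.7]
finger_gap: 0.0312
finger_force: 0.8
```

>>> apply_moves --pt "0 0 0 0 0 0 -0.6" --pt "0 0 0 0 0 0 -0.6" --pt "0 0 0 0 0 0 -0.6"

```text
time: 24.95
ee_pos: [0.5323, 0.4318, 0.1333]
tcp_rot: [180.0, 0.0, 180.0]
wrist_force: [-0.2, 2.0, 1.3]
finger_gap: 0.0275
finger_force: 30.0
```

>>> apply_moves --pt "0 0 0 0 0 -0.005 -0.6" --pt "0 0 0 0 0 -0.02 -0.6" --pt "0 0 0 0 0 -0.04 -0.6" --pt "0 0 0 0 0 -0.04 -0.6" --pt "0 0 0 0 0 -0.04 -0.6" --pt "0 0 0 0 0 -0.01 -0.6" --pt "0 0 0 0 0 0 -0.6" --pt "0 0 0 0 0 0 -0.6"

```text
time: 25.75
ee_pos: [0.5322, 0.4312, 0.2874]
tcp_rot: [-179.9, -0.0, 180.0]
wrist_force: [-0.4, -0.3, -3.1]
finger_gap: 0.028
finger_force: 30.0
```

```bash
python3 - <<'E'
from h import *
step([.5268,-.2285,.28],180)
s=cam('side');save(s,'s10'); t=cam('top'); save(t,'t10')
a=cv2.resize(cv2.imread('pics/s10.png')[200:420,200:400],(400,440),interpolation=3)
b=cv2.resize(cv2.imread('pics/t10.png')[200:330,110:250],(400,371),interpolation=3)
cv2.imwrite('pics/m10.png',np.hstack([a,cv2.copyMakeBorder(b,0,440-371,0,0,0)]))
E
```

```text
t 25.75 pos [0.5322 0.4312 0.2874] rot [-1.7993e+02 -3.0000e-02  1.7996e+02] q [ -6.  39. -61.  71.  33.  87.  28.] gap 0.028 | shift [ 0.0049 -0.6597  0.0082] turn [-0.07 -0.03 -0.04]
```

View pics/m10.png

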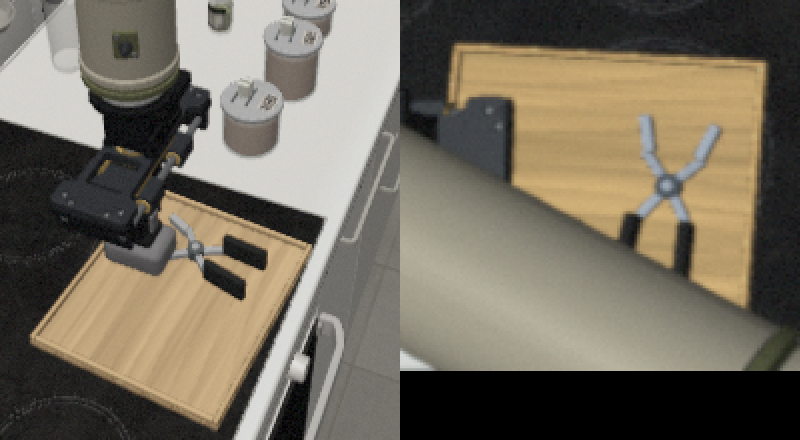

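The pliers lie flat in the tray and the scanner is held upright by its handle. Now carrying it to jar B, the lowest.

>>> apply_moves --pt "0 0 0 0.001 -0.033 0 -0.6" --pt "0 0 0 0.001 -0.033 0 -0.6" --pt "0 0 0 0.001 -0.033 0 -0.6" --pt "0 0 0 0.001 -0.033 0 -0.6" --pt "0 0 0 0.001 -0.033 0 -0.6" --pt "0 0 0 0 -0.033 0 -0.6" --pt "0 0 0 0 -0.033 0 -0.6" --pt "0 0 0 0 -0.033 0 -0.6"

```text
time: 26.65
ee_pos: [0.5266, 0.1659, 0.287]
tcp_rot: [-180.0, -0.1, 179.9]
wrist_force: [0.8, -0.1, -1.3]
finger_gap: 0.028
finger_force: 30.0
```

>>> apply_moves --pt "0 0 0 0 -0.033 0 -0.6" --pt "0 0 0 0 -0.033 0 -0.6" --pt "0 0 0 0 -0.033 0 -0.6" --pt "0 0 0 0 -0.033 0 -0.6" --pt "0 0 0 0 -0.033 0 -0.6" --pt "0 0 0 0 -0.033 0 -0.6" --pt "0 0 0 0 -0.033 0 -0.6" --pt "0 0 0 0 0 0 -0.6"

```text
time: 27.45
ee_pos: [0.5263, -0.0692, 0.2866]
tcp_rot: [-179.9, -0.1, 179.5]
wrist_force: [0.7, -1.3, -1.8]
finger_gap: 0.0277
finger_force: 30.0
```

```bash
cat >> h.py <<'E'
def lids(s):
    h=cv2.cvtColor(s['img'],cv2.COLOR_RGB2HSV)
    m=((h[...,0]>100)&(h[...,0]<125)&(h[...,1]>25)&(h[...,2]>110)).astype(np.uint8)
    m[:,:262]=0;m[:215]=0;m[315:]=0;m[:,480:]=0
    m=cv2.morphologyEx(m,cv2.MORPH_OPEN,np.ones((3,3)))
    return [np.round((*cv2.minEnclosingCircle(c)[0],cv2.contourArea(c)),1) for c in cv2.findContours(m,0,2)[0] if cv2.contourArea(c)>200]
E
python3 - <<'E'
from h import *
step([.5268,-.2282,.235],180)
print(lids(cam('top')))
E
```

```text
t 27.45 pos [ 0.5263 -0.0692  0.2866] rot [-1.7995e+02 -1.5000e-01  1.7952e+02] q [ 61.  20. -70.  96.  19.  78.  78.] gap 0.0277 | shift [-0.0019 -0.1589  0.0518] turn [-0.05 -0.15 -0.48]
[array([298.5, 255.5, 735.5])]
```

>>> apply_moves --pt "0 0 -0.5 -0.001 -0.03 0 -0.6" --pt "0 0 0 -0.001 -0.03 0 -0.6" --pt "0 0 0 0 -0.03 0 -0.6" --pt "0 0 0 0 -0.03 0 -0.6" --pt "0 0 0 0 -0.025 0 -0.6" --pt "0 0 0 0 -0.014 0 -0.6" --pt "0 0 0 0 0 0 -0.6" --pt "0 0 0 0 0 0 -0.6"

```text
time: 28.3
ee_pos: [0.5302, -0.2205, 0.2881]
tcp_rot: [179.9, -0.0, -179.4]
wrist_force: [0.3, 1.7, -1.7]
finger_gap: 0.0277
finger_force: 30.0
```

```bash
python3 - <<'E'
from h import *
step([.5268,-.2282,.235],180)
t=cam('top');save(t,'t11');print(lids(t))
# jar B in side view: change versus the start / s7 image
s=cam('side');save(s,'s11')
print([np.abs(cv2.imread(f'pics/{n}.png')[190:225,338:372].astype(int)-cv2.imread('pics/s11.png')[190:225,338:372]).mean(axis=2).round(0).astype(int)[::4,::4].tolist() for n in ('side0',)])
E
```

```text
t 28.3 pos [ 0.5302 -0.2205  0.2881] rot [ 1.7994e+02 -1.0000e-02 -1.7944e+02] q [ 69.  26. -66.  90.  23.  80.  92.] gap 0.0277 | shift [ 0.0034 -0.0077  0.0531] turn [ 0.06 -0.01  0.56]
[array([358.8, 259.9, 829. ]), array([298.5, 255.5, 790.5])]
[[[1, 1, 0, 8, 1, 1, 2, 1, 1], [0, 1, 15, 23, 11, 2, 0, 1, 1], [1, 1, 2, 1, 12, 1, 1, 6, 2], [1, 14, 1, 1, 6, 13, 6, 3, 0], [0, 33, 15, 1, 1, 0, 8, 29, 0], [1, 55, 10, 0, 1, 2, 4, 26, 0], [1, 3, 7, 1, 2, 8, 5, 13, 1], [4, 25, 4, 2, 1, 8, 12, 1, 1], [1, 2, 2, 4, 10, 1, 1, 1, 2]]]
```

```bash
python3 - <<'E'
from h import *
s=cam('side')
a=cv2.imread('pics/side0.png',0);b=cv2.imread('pics/s11.png',0)
M=np.float32([[1,0,0],[0,1,0]])
r=cv2.findTransformECC(a[185:225,332:376],b[185:225,332:376],M.copy(),cv2.MOTION_TRANSLATION,(3,100,1e-5));print('ecc',r[0],r[1][:,2])
p0=[.5268,-.2282,.064];P=lambda q:np.array(proj(s,q))
J=np.stack([(P([p0[0]+.001,p0[1],p0[2]])-P(p0)),(P([p0[0],p0[1]+.001,p0[2]])-P(p0))],1)
print('shift mm',np.linalg.solve(J,r[1][:,2]))
E
```

```text
ecc 0.9084597359509241 [-0.41166407 -0.09699903]
shift mm [ 1.40904862 -0.00707022]
```

>>> apply_moves --pt "0 0 0.5 0.003 -0.008 0.015 -0.6" --pt "0 0 0 0 0 0.02 -0.6" --pt "0 0 0 0 0 0.012 -0.6" --pt "0 0 0 0 0 0.005 -0.6" --pt "0 0 0 0 0 0 -0.6" --pt "0 0 0 0 0 0 -0.6"

```text
time: 29.05
ee_pos: [0.5273, -0.2303, 0.2368]
tcp_rot: [-180.0, 0.0, 180.0]
wrist_force: [0.9, 0.3, -2.0]
finger_gap: 0.0281
finger_force: 30.0
```

```bash
python3 - <<'E'
from h import *
step([.5272,-.2285,.235],180)
E
```

```text
t 29.05 pos [ 0.5273 -0.2303  0.2368] rot [-1.7999e+02  4.0000e-02  1.7997e+02] q [ 69.  28. -64.  93.  26.  75.  91.] gap 0.0281 | shift [0.0001 0.0018 0.0018] turn [-0.01  0.04 -0.03]
```

>>> apply_moves --pt "0 0 0 0 0.0018 0.0018 -0.6" --pt "0 0 0 0 0 0 -0.6" --pt "0 0 0 0 0 0 -0.6" --pt "0 0 0 0 0 0 -0.6" --pt "0 0 0 0 0 0 -0.6" --pt "0 0 0 0 0 0 -0.6" --pt "0 0 0 0 0 0 -0.6" --pt "0 0 0 0 0 0 -0.6"

```text
time: 29.85
ee_pos: [0.527, -0.2286, 0.2345]
tcp_rot: [-180.0, 0.0, 180.0]
wrist_force: [0.5, -0.2, -0.9]
finger_gap: 0.0281
finger_force: 30.0
```

>>> apply_moves --pt "0 0 0 0 0 0 -0.6" --pt "0 0 0 0 0 0 -0.6" --pt "0 0 0 0 0 0 -0.6" --pt "0 0 0 0 0 0 -0.6" --pt "0 0 0 0 0 0 -0.6" --pt "0 0 0 0 0 0 -0.6" --pt "0 0 0 0 0 0 -0.6" --pt "0 0 0 0 0 0 -0.6"

```text
time: 30.65
ee_pos: [0.5271, -0.2285, 0.2345]
tcp_rot: [-180.0, 0.0, 180.0]
wrist_force: [-0.0, 0.2, -1.3]
finger_gap: 0.0275
finger_force: 30.0
```

>>> apply_moves --pt "0 0 0 0 0 0 -0.6" --pt "0 0 0 0 0 0 -0.6" --pt "0 0 0 0 0 0 -0.6" --pt "0 0 0 0 0 0 -0.6" --pt "0 0 0 0 0 0 -0.6" --pt "0 0 0 0 0 0 -0.6" --pt "0 0 0 0 0 0 -0.6" --pt "0 0 0 0 0 0 -0.6"

```text
time: 31.45
ee_pos: [0.5271, -0.2286, 0.2345]
tcp_rot: [-180.0, 0.0, 180.0]
wrist_force: [0.2, -0.2, -0.9]
finger_gap: 0.0278
finger_force: 30.0
```

>>> apply_moves --pt "0 0 0 0 0 0 -0.6" --pt "0 0 0 0 0 0 -0.6" --pt "0 0 0 0 0 0 -0.6" --pt "0 0 0 0 0 0 -0.6" --pt "0 0 0 0 0 0 -0.6" --pt "0 0 0 0 0 0 -0.6"

```text
time: 32.05
ee_pos: [0.5271, -0.2286, 0.2345]
tcp_rot: [-180.0, 0.0, 180.0]
wrist_force: [0.7, -0.1, -3.0]
finger_gap: 0.0279
finger_force: 30.0
```

```bash
python3 - <<'E'
from h import *
t=cam('top');save(t,'t12');print(lids(t))
step([.518,.061,.287],180)
E
```

```text
[array([358.7, 259.9, 826. ]), array([298.5, 255.4, 784.5])]
t 32.1 pos [ 0.5271 -0.2286  0.2345] rot [-1.7999e+02  1.0000e-02  1.7996e+02] q [ 68.  28. -64.  94.  26.  75.  90.] gap 0.0277 | shift [ 0.0093  0.2896 -0.0526] turn [-0.01  0.01 -0.04]
```

```bash
python3 - <<'E'
from h import *
t=cam('top')
a=cv2.imread('pics/top0.png',0);b=cv2.imread('pics/t12.png',0)
for n,(r0,r1,c0,c1),l,H in (('C',(258,280,278,320),(298.3,266.6),.083),('D',(262,284,338,382),(360,270.4),.102)):
    r=cv2.findTransformECC(a[r0:r1,c0:c1],b[r0:r1,c0:c1],np.float32([[1,0,0],[0,1,0]]),cv2.MOTION_TRANSLATION,(3,100,1e-5))
    d=r[1][:,2]; print(n,r[0],d,onz(t,*(np.array(l)+d),H)[:2].round(4),'tcp z',H+.1713)
E
```

```text
C 0.8178490797883137 [-0.2526881  -0.43862325] [0.5201 0.0623] tcp z 0.2543
D 0.9750687292266106 [-0.17949958  0.03841628] [ 0.5073 -0.0782] tcp z 0.2733
```

>>> apply_moves --pt "0 0 0 0 0 -0.04 -0.6" --pt "0 0 0 0 0.01 -0.025 -0.6" --pt "0 0 0 0.001 0.03 0 -0.6" --pt "0 0 0 0.001 0.035 0 -0.6" --pt "0 0 0 0.001 0.035 0 -0.6" --pt "0 0 0 0.001 0.035 0 -0.6" --pt "0 0 0 0.001 0.035 0 -0.6" --pt "0 0 0 0.001 0.035 0 -0.6"

```text
time: 32.95
ee_pos: [0.521, -0.0122, 0.2996]
tcp_rot: [-180.0, 0.0, 180.0]
wrist_force: [0.3, -0.1, -2.0]
finger_gap: 0.0277
finger_force: 30.0
```

>>> apply_moves --pt "0 0 0 0.001 0.03 0 -0.6" --pt "0 0 0 0.001 0.03 0 -0.6" --pt "0 0 0 0.001 0.015 0 -0.6" --pt "0 0 0 0 0 0 -0.6" --pt "0 0 0 0 0 0 -0.6"

```text
time: 33.45
ee_pos: [0.5183, 0.0612, 0.2994]
tcp_rot: [-180.0, 0.0, 180.0]
wrist_force: [0.1, -0.2, -2.0]
finger_gap: 0.0278
finger_force: 30.0
```

```bash
python3 - <<'E'
from h import *
step([.519,.0615,.2543],180)
t=cam('top');save(t,'t13');print(lids(t)); s=cam('side');save(s,'s13')
E
```

```text
t 33.45 pos [0.5183 0.0612 0.2994] rot [-1.7997e+02  1.0000e-02  1.7998e+02] q [ 50.  18. -72.  96.  18.  79.  65.] gap 0.0278 | shift [-0.0007  0.0003  0.0451] turn [-0.03  0.01 -0.02]
[array([358.9, 259.7, 718.5]), array([419.4, 250.4, 447.5])]
```

>>> apply_moves --pt "0 0 0 -0.0014 0.0008 0.015 -0.6" --pt "0 0 0 0 0 0.015 -0.6" --pt "0 0 0 0 0 0.01 -0.6" --pt "0 0 0 0 0 0.005 -0.6" --pt "0 0 0 0 0 0 -0.6"

```text
time: 34.05
ee_pos: [0.5193, 0.0621, 0.2535]
tcp_rot: [180.0, -0.1, 180.0]
wrist_force: [-0.3, -0.1, -2.4]
finger_gap: 0.0277
finger_force: 30.0
```

```bash
python3 - <<'E'
from h import *
step([.5197,.062,.2543],180)
s=cam('side');save(s,'s14')
b=cv2.imread('pics/s14.png',0);a=cv2.imread('pics/s10.png',0)
r=cv2.findTransformECC(a[250:282,304:350],b[250:282,304:350],np.float32([[1,0,0],[0,1,0]]),cv2.MOTION_TRANSLATION,(3,100,1e-5));print(r[0],r[1][:,2])
E
```

```text
t 34.05 pos [0.5193 0.0621 0.2535] rot [ 1.7999e+02 -8.0000e-02  1.7997e+02] q [ 48.  21. -70.  99.  21.  74.  63.] gap 0.0277 | shift [-0.0004 -0.0001 -0.0008] turn [ 0.01 -0.08 -0.03]
0.9798591867206221 [-0.02000181  0.03641583]
```

Jar C hasn't moved, so I'll hold here for about 3 s.

>>> apply_moves --pt "0 0 0 0 0 0 -0.6" --pt "0 0 0 0 0 0 -0.6" --pt "0 0 0 0 0 0 -0.6" --pt "0 0 0 0 0 0 -0.6" --pt "0 0 0 0 0 0 -0.6" --pt "0 0 0 0 0 0 -0.6" --pt "0 0 0 0 0 0 -0.6" --pt "0 0 0 0 0 0 -0.6"

```text
time: 34.9
ee_pos: [0.5197, 0.0622, 0.2544]
tcp_rot: [-180.0, 0.0, 180.0]
wrist_force: [0.6, 1.1, -1.3]
finger_gap: 0.0279
finger_force: 30.0
```

>>> apply_moves --pt "0 0 0 0 0 0 -0.6" --pt "0 0 0 0 0 0 -0.6" --pt "0 0 0 0 0 0 -0.6" --pt "0 0 0 0 0 0 -0.6" --pt "0 0 0 0 0 0 -0.6" --pt "0 0 0 0 0 0 -0.6" --pt "0 0 0 0 0 0 -0.6" --pt "0 0 0 0 0 0 -0.6"

```text
time: 35.7
ee_pos: [0.5197, 0.0622, 0.2544]
tcp_rot: [-180.0, 0.0, 180.0]
wrist_force: [0.7, 0.5, -2.2]
finger_gap: 0.0274
finger_force: 30.0
```

>>> apply_moves --pt "0 0 0 0 0 0 -0.6" --pt "0 0 0 0 0 0 -0.6" --pt "0 0 0 0 0 0 -0.6" --pt "0 0 0 0 0 0 -0.6" --pt "0 0 0 0 0 0 -0.6" --pt "0 0 0 0 0 0 -0.6" --pt "0 0 0 0 0 0 -0.6" --pt "0 0 0 0 0 0 -0.6"

```text
time: 36.5
ee_pos: [0.5197, 0.0622, 0.2544]
tcp_rot: [-180.0, 0.0, 180.0]
wrist_force: [0.5, -0.2, -2.7]
finger_gap: 0.0278
finger_force: 30.0
```

>>> apply_moves --pt "0 0 0 0 0 0 -0.6" --pt "0 0 0 0 0 0 -0.6" --pt "0 0 0 0 0 0 -0.6" --pt "0 0 0 0 0 0 -0.6" --pt "0 0 0 0 0 -0.02 -0.6" --pt "0 0 0 0 0 -0.03 -0.6" --pt "0 0 0 0 0 0 -0.6" --pt "0 0 0 0 0 0 -0.6"

```text
time: 37.3
ee_pos: [0.5198, 0.0622, 0.3046]
tcp_rot: [-180.0, 0.1, 179.9]
wrist_force: [-0.2, -1.4, -2.5]
finger_gap: 0.0279
finger_force: 30.0
```

```bash
python3 - <<'E'
from h import *
t=cam('top');s=cam('side');save(t,'t15');save(s,'s15');print(lids(t))
a=cv2.imread('pics/top0.png',0);b=cv2.imread('pics/t15.png',0)
r0,r1,c0,c1=262,284,338,382
r=cv2.findTransformECC(a[r0:r1,c0:c1],b[r0:r1,c0:c1],np.float32([[1,0,0],[0,1,0]]),cv2.MOTION_TRANSLATION,(3,100,1e-5));print(r[0],r[1][:,2])
a=cv2.imread('pics/s7.png',0);b=cv2.imread('pics/s15.png',0)
r0,r1,c0,c1=218,245,330,364
r=cv2.findTransformECC(a[r0:r1,c0:c1],b[r0:r1,c0:c1],np.float32([[1,0,0],[0,1,0]]),cv2.MOTION_TRANSLATION,(3,100,1e-5));print(r[0],r[1][:,2])
step([.5073,-.0785,.2733],180)
E
```

```text
[array([359. , 259.5, 733. ]), array([418.2, 249.6, 435.5])]
0.7243621596906551 [-29.732859    2.0753706]
0.6438196346217117 [ 0.23397802 -0.02114891]
t 37.4 pos [0.5193 0.062  0.3036] rot [-1.7998e+02 -6.0000e-02  1.7995e+02] q [ 49.  18. -72.  95.  18.  79.  65.] gap 0.0275 | shift [ 0.0119 -0.1405  0.0303] turn [-0.02 -0.06 -0.05]
```

>>> apply_moves --pt "0 0 0 0.002 -0.02 0 -0.6" --pt "0 0 0 0.002 -0.03 0 -0.6" --pt "0 0 0 0.002 -0.03 0 -0.6" --pt "0 0 0 0.002 -0.03 0 -0.6" --pt "0 0 0 0.002 -0.02 0 -0.6" --pt "0 0 0 0.002 -0.0105 0 -0.6" --pt "0 0 0 0 0 0.01 -0.6" --pt "0 0 0 0 0 0.01 -0.6"

```text
time: 38.2
ee_pos: [0.5074, -0.0772, 0.2834]
tcp_rot: [180.0, -0.0, -180.0]
wrist_force: [-0.1, -0.3, -2.2]
finger_gap: 0.0284
finger_force: 30.0
```

>>> apply_moves --pt "0 0 0 0 0 0.008 -0.6" --pt "0 0 0 0 0 0.002 -0.6" --pt "0 0 0 0 0 0 -0.6" --pt "0 0 0 0 0 0 -0.6"

```text
time: 38.6
ee_pos: [0.5077, -0.0778, 0.2747]
tcp_rot: [180.0, 0.0, -180.0]
wrist_force: [0.8, 0.6, -2.8]
finger_gap: 0.0279
finger_force: 30.0
```

```bash
python3 - <<'E'
from h import *
s=cam('side');save(s,'s16')
a=cv2.imread('pics/s7.png',0);b=cv2.imread('pics/s16.png',0)
r0,r1,c0,c1=225,255,328,366
r=cv2.findTransformECC(a[r0:r1,c0:c1],b[r0:r1,c0:c1],np.float32([[1,0,0],[0,1,0]]),cv2.MOTION_TRANSLATION,(3,100,1e-5));print(r[0],r[1][:,2])
print(lids(cam('top')))
step([.5073,-.0785,.2733],180)
E
```

```text
0.9804791507577467 [-1.7412125 -2.4960737]
[array([298.6, 255.5, 790. ])]
t 38.7 pos [ 0.5078 -0.0781  0.2748] rot [-1.7999e+02  4.0000e-02  1.7997e+02] q [ 65.  18. -71.  99.  17.  76.  81.] gap 0.028 | shift [ 0.0005 -0.0004  0.0015] turn [-0.01  0.04 -0.03]
```

```bash
python3 - <<'E'
from h import *
I=np.float32([[1,0,0],[0,1,0]])
def e(a,b,w):
    r0,r1,c0,c1=w;A=cv2.imread(f'pics/{a}.png',0)[r0:r1,c0:c1];B=cv2.imread(f'pics/{b}.png',0)[r0:r1,c0:c1]
    try: r=cv2.findTransformECC(A,B,I.copy(),cv2.MOTION_TRANSLATION,(3,100,1e-5));return round(r[0],3),r[1][:,2].round(2)
    except Exception as x: return 'fail'
w=(225,255,328,366)
for n in('s8','s10','s11','s13','s14','s15','s16'): print(n,e('s7',n,w),e('s7',n,(205,255,325,368)),np.abs(cv2.imread('pics/s7.png',0)[228:252,330:366].astype(int)-cv2.imread(f'pics/{n}.png',0)[228:252,330:366]).mean().round(1))
s=cam('side');p0=np.array([.5073,-.0785,.05]);P=lambda q:np.array(proj(s,q))
J=np.stack([P(p0+[.001,0,0])-P(p0),P(p0+[0,.001,0])-P(p0)],1);print(np.linalg.solve(J,[-1.74,-2.5]))
E
```

```text
s8 (0.732, array([-0.95,  1.27], dtype=float32)) (0.578, array([-0.86,  0.59], dtype=float32)) 65.2
s10 (1.0, array([ 0.  , -0.02], dtype=float32)) (0.995, array([-0.12, -0.05], dtype=float32)) 3.5
s11 (1.0, array([-0.01, -0.02], dtype=float32)) (0.993, array([-0.1 , -0.05], dtype=float32)) 1.5
s13 (0.897, array([-0.09,  0.41], dtype=float32)) (0.465, array([-0.67, -0.19], dtype=float32)) 2.7
s14 (0.713, array([-0.29,  0.86], dtype=float32)) fail 15.1
s15 (0.952, array([-0.06,  0.2 ], dtype=float32)) (0.453, array([-0.41,  0.12], dtype=float32)) 1.9
s16 (0.98, array([-1.74, -2.5 ], dtype=float32)) (0.871, array([-1.47, -2.23], dtype=float32)) 16.2
[ 8.6389421  -9.55329954]
```

Jar D appears to have been knocked about 13 mm. I'll back off and measure it again.

>>> apply_moves --pt "0 0 0 0 0 -0.03 -0.6" --pt "0 0 0 0 0.02 -0.02 -0.6" --pt "0 0 0 0 0.035 0 -0.6" --pt "0 0 0 0 0.035 0 -0.6" --pt "0 0 0 0 0.035 0 -0.6" --pt "0 0 0 0 0.035 0 -0.6" --pt "0 0 0 0 0.02 0 -0.6" --pt "0 0 0 0 0 0 -0.6"

```text
time: 39.55
ee_pos: [0.507, 0.1054, 0.325]
tcp_rot: [179.9, 0.1, -179.7]
wrist_force: [-0.4, 0.8, -1.4]
finger_gap: 0.0278
finger_force: 30.0
```

```bash
python3 - <<'E'
from h import *
step([.5073,-.0785,.2733],180)
t=cam('top');save(t,'t17');print(lids(t))
h=cv2.cvtColor(t['img'],cv2.COLOR_RGB2HSV)
for c in lids(t):
    if c[0]<390 and c[0]>320:
        print('lid',onz(t,c[0],c[1],.102)[:2].round(4))
        u,v=c[:2].round().astype(int); sub=h[v-20:v+21,u-20:u+21]
        m=((sub[...,0]<25)&(sub[...,1]>15)).astype(np.uint8)
        k=cv2.connectedComponentsWithStats(m)
        for st,ce in zip(k[2][1:],k[3][1:]):
            if st[4]>5: print('lab',st,ce+[u-20,v-20],onz(t,ce[0]+u-20,ce[1]+v-20,.102)[:2].round(4))
        W=(sub[...,2]>235)&(sub[...,1]<25)
        W&=cv2.circle(np.zeros((41,41),np.uint8),(20,20),14,1,-1)>0
        ys,xs=np.nonzero(W);print('white',len(xs),xs.mean()+u-20,ys.mean()+v-20)
E
```

```text
t 39.55 pos [0.507  0.1054 0.325 ] rot [ 1.7994e+02  5.0000e-02 -1.7973e+02] q [ 47.  17. -74.  94.  16.  81.  61.] gap 0.0278 | shift [ 0.0006 -0.184   0.0515] turn [0.06 0.05 0.27]
[array([363.5, 255.5, 817.5]), array([418.5, 250.2, 406. ])]
lid [ 0.5411 -0.0873]
white 0 nan nan<stdin>:15: RuntimeWarning: Mean of empty slice.
  ret = ret.dtype.type(ret / rcount)
```

```bash
python3 - <<'E'
from h import *
t=cam('top')
a=cv2.imread('pics/t12.png',0);b=cv2.imread('pics/t17.png',0)
A=a[240:280,339:379];mask=np.uint8(255)*np.ones_like(b)
M=np.float32([[1,0,339+4.6],[0,1,240-4.4]])
r=cv2.findTransformECC(A,b,M,cv2.MOTION_EUCLIDEAN,(3,300,1e-6));M=r[1]
print(r[0],'rot',np.degrees(np.arctan2(M[1,0],M[0,0])))
for l in((360-.2,270.4),(358.8,259.8)):
    q=M@[l[0]-339,l[1]-240,1];print(q,onz(t,*q,.102)[:2].round(4))
E
```

```text
0.9816983548853767 rot -1.8856698
[364.82042696 266.30145056] [ 0.5165 -0.0897]
[363.47217329 255.74009576] [ 0.5405 -0.0873]
```

>>> apply_moves --pt "0 0 0.3 -0.0015 -0.03 0 -0.6" --pt "0 0 0 -0.0015 -0.03 0 -0.6" --pt "0 0 0 -0.0015 -0.03 0 -0.6" --pt "0 0 0 -0.0015 -0.03 0 -0.6" --pt "0 0 0 -0.0015 -0.03 0 -0.6" --pt "0 0 0 -0.001 -0.03 0 -0.6" --pt "0 0 0 -0.001 -0.015 0.015 -0.6" --pt "0 0 0 0 0 0.015 -0.6"

```text
time: 40.45
ee_pos: [0.5159, -0.0968, 0.293]
tcp_rot: [-180.0, -0.0, 179.3]
wrist_force: [-0.4, -0.2, -2.3]
finger_gap: 0.0274
finger_force: 30.0
```

>>> apply_moves --pt "0 0 0 0 0 0.012 -0.6" --pt "0 0 0 0 0 0.009 -0.6" --pt "0 0 0 0 0 0 -0.6" --pt "0 0 0 0 0 0 -0.6"

```text
time: 40.85
ee_pos: [0.5163, -0.0923, 0.2736]
tcp_rot: [180.0, 0.0, 179.8]
wrist_force: [0.7, 0.4, -2.5]
finger_gap: 0.0279
finger_force: 30.0
```

```bash
python3 - <<'E'
from h import *
step([.5165,-.0897,.2733],180)
save(cam('side'),'s18')
I=np.float32([[1,0,0],[0,1,0]])
a=cv2.imread('pics/s16.png',0);b=cv2.imread('pics/s18.png',0)
r0,r1,c0,c1=222,255,328,366
r=cv2.findTransformECC(a[r0:r1,c0:c1],b[r0:r1,c0:c1],I,cv2.MOTION_TRANSLATION,(3,100,1e-5));print(r[0],r[1][:,2])
E
```

```text
t 40.85 pos [ 0.5163 -0.0923  0.2736] rot [1.8000e+02 1.0000e-02 1.7975e+02] q [ 65.  20. -70.  98.  19.  76.  81.] gap 0.0279 | shift [-0.0002  0.0026  0.0003] turn [ 0.    0.01 -0.25]
0.9999401916177459 [ 0.00085426 -0.01886183]
```

Jar D is now still and the scanner is over its label. Holding.

>>> apply_moves --pt "0 0 0 0 0.002 0 -0.6" --pt "0 0 0 0 0 0 -0.6" --pt "0 0 0 0 0 0 -0.6" --pt "0 0 0 0 0 0 -0.6" --pt "0 0 0 0 0 0 -0.6" --pt "0 0 0 0 0 0 -0.6" --pt "0 0 0 0 0 0 -0.6" --pt "0 0 0 0 0 0 -0.6"

```text
time: 41.7
ee_pos: [0.5162, -0.0914, 0.2735]
tcp_rot: [-180.0, 0.0, 179.7]
wrist_force: [-0.6, 0.0, -1.9]
finger_gap: 0.0277
finger_force: 30.0
```

>>> apply_moves --pt "0 0 0 0 0 0 -0.6" --pt "0 0 0 0 0 0 -0.6" --pt "0 0 0 0 0 0 -0.6" --pt "0 0 0 0 0 0 -0.6" --pt "0 0 0 0 0 0 -0.6" --pt "0 0 0 0 0 0 -0.6" --pt "0 0 0 0 0 0 -0.6" --pt "0 0 0 0 0 0 -0.6"

```text
time: 42.5
ee_pos: [0.5162, -0.0913, 0.2735]
tcp_rot: [-180.0, 0.0, 179.7]
wrist_force: [-1.1, 0.4, -1.8]
finger_gap: 0.0276
finger_force: 30.0
```

>>> apply_moves --pt "0 0 0 0 0 0 -0.6" --pt "0 0 0 0 0 0 -0.6" --pt "0 0 0 0 0 0 -0.6" --pt "0 0 0 0 0 0 -0.6" --pt "0 0 0 0 0 0 -0.6" --pt "0 0 0 0 0 0 -0.6" --pt "0 0 0 0 0 0 -0.6" --pt "0 0 0 0 0 0 -0.6"

```text
time: 43.3
ee_pos: [0.5162, -0.0913, 0.2734]
tcp_rot: [-180.0, 0.0, 179.7]
wrist_force: [-0.4, -1.0, -2.5]
finger_gap: 0.028
finger_force: 30.0
```

>>> apply_moves --pt "0 0 0 0 0 0 -0.6" --pt "0 0 0 0 0 0 -0.6" --pt "0 0 0 0 0 0 -0.6" --pt "0 0 0 0 0 0 -0.6" --pt "0 0 0 0 0 0 -0.6" --pt "0 0 0 0 0 0 -0.6" --pt "0 0 0 0 0 -0.02 -0.6" --pt "0 0 0 0 0 -0.02 -0.6"

```text
time: 44.1
ee_pos: [0.5159, -0.0913, 0.3137]
tcp_rot: [180.0, -0.1, 179.7]
wrist_force: [0.9, 0.6, -1.5]
finger_gap: 0.0277
finger_force: 30.0
```

```bash
python3 - <<'E'
from h import *
step([.532,.431,.30],180)
E
```

```text
t 44.1 pos [ 0.5159 -0.0913  0.3137] rot [ 1.7998e+02 -5.0000e-02  1.7967e+02] q [ 66.  18. -71.  94.  17.  80.  82.] gap 0.0277 | shift [-0.0131  0.5223  0.0139] turn [ 0.02 -0.05 -0.33]
```

>>> apply_moves --pt "0 0 0 -0.001 0.033 0 -0.6" --pt "0 0 0 -0.001 0.033 0 -0.6" --pt "0 0 0 -0.001 0.033 0 -0.6" --pt "0 0 0 -0.001 0.033 0 -0.6" --pt "0 0 0 -0.001 0.033 0 -0.6" --pt "0 0 0 -0.001 0.033 0 -0.6" --pt "0 0 0 -0.001 0.033 0 -0.6" --pt "0 0 0 -0.001 0.033 0 -0.6"

```text
time: 44.9
ee_pos: [0.5257, 0.1738, 0.3134]
tcp_rot: [-180.0, 0.0, 179.6]
wrist_force: [0.6, 0.3, -2.1]
finger_gap: 0.028
finger_force: 30.0
```

>>> apply_moves --pt "0 0 0 -0.001 0.033 0 -0.6" --pt "0 0 0 -0.001 0.033 0 -0.6" --pt "0 0 0 -0.001 0.033 0 -0.6" --pt "0 0 0 -0.001 0.033 0 -0.6" --pt "0 0 0 -0.001 0.033 0 -0.6" --pt "0 0 0 0 0.033 0 -0.6" --pt "0 0 0 0 0.033 0 -0.6" --pt "0 0 0 0 0.02 0 -0.6"

```text
time: 45.7
ee_pos: [0.5313, 0.4262, 0.3129]
tcp_rot: [180.0, -0.1, 179.8]
wrist_force: [-1.2, -0.4, -1.2]
finger_gap: 0.0281
finger_force: 30.0
```

>>> apply_moves --pt "0 0 0 0 0 0 -0.6" --pt "0 0 0 0 0 0 -0.6"

```text
time: 45.9
ee_pos: [0.5322, 0.4237, 0.313]
tcp_rot: [-180.0, -0.0, 179.7]
wrist_force: [-0.1, -0.7, -2.4]
finger_gap: 0.0277
finger_force: 30.0
```

```bash
python3 - <<'E'
from h import *
step([.532,.431,.134],180)
E
```

```text
t 45.9 pos [0.5322 0.4237 0.313 ] rot [-1.7998e+02 -3.0000e-02  1.7969e+02] q [ -5.  38. -62.  70.  33.  90.  29.] gap 0.0277 | shift [1.00e-04 7.40e-03 1.79e-01] turn [-0.02 -0.03 -0.31]
```

>>> apply_moves --pt "0 0 0 0 0.007 0.02 -0.6" --pt "0 0 0 0 0 0.035 -0.6" --pt "0 0 0 0 0 0.04 -0.6" --pt "0 0 0 0 0 0.035 -0.6" --pt "0 0 0 0 0 0.025 -0.6" --pt "0 0 0 0 0 0.01 -0.6" --pt "0 0 0 0 0 0.006 -0.6" --pt "0 0 0 0 0 0.003 -0.6"

```text
time: 46.7
ee_pos: [0.5326, 0.4305, 0.1397]
tcp_rot: [180.0, 0.0, 179.6]
wrist_force: [-0.1, -1.0, -2.1]
finger_gap: 0.028
finger_force: 30.0
```

>>> apply_moves --pt "0 0 0 0 0 0.001 -0.6" --pt "0 0 0 0 0 0.001 -0.6" --pt "0 0 0 0 0 0 -0.6"

```text
time: 47.0
ee_pos: [0.5325, 0.4308, 0.1381]
tcp_rot: [180.0, 0.1, 179.7]
wrist_force: [-0.2, 0.4, -1.6]
finger_gap: 0.0284
finger_force: 30.0
```

>>> apply_moves --pt "0 0 0 0 0 0.0015 -0.6" --pt "0 0 0 0 0 0.0015 -0.6" --pt "0 0 0 0 0 0 -0.6"

```text
time: 47.3
ee_pos: [0.5323, 0.4305, 0.1342]
tcp_rot: [-180.0, -0.0, 179.7]
wrist_force: [-0.2, 0.8, -1.2]
finger_gap: 0.0279
finger_force: 30.0
```

>>> apply_moves --pt "0 0 0 0 0 0.001 -0.6" --pt "0 0 0 0 0 0 -0.6"

```text
time: 47.5
ee_pos: [0.5323, 0.4306, 0.1334]
tcp_rot: [180.0, 0.0, 179.7]
wrist_force: [-0.1, 0.6, -2.3]
finger_gap: 0.0275
finger_force: 30.0
```

>>> apply_moves --pt "0 0 0 0 0 0.0003 -0.4" --pt "0 0 0 0 0 0 0" --pt "0 0 0 0 0 0 0.5" --pt "0 0 0 0 0 0 1" --pt "0 0 0 0 0 0 1" --pt "0 0 0 0 0 0 1" --pt "0 0 0 0 0 -0.02 1" --pt "0 0 0 0 0 -0.03 1"

```text
time: 48.3
ee_pos: [0.5319, 0.43, 0.1833]
tcp_rot: [-179.9, -0.1, 179.7]
wrist_force: [0.5, -0.3, 0.9]
finger_gap: 0.0759
finger_force: 0.0
```

>>> apply_moves --pt "0 0 0 0 0 -0.04 1" --pt "0 0 0 0 0 -0.04 1" --pt "0 0 0 0 0 -0.04 1" --pt "0 0 0 0.03 -0.02 0 1" --pt "0 0 0 0.03 -0.02 0 1" --pt "0 0 0 0.02 -0.03 0 1" --pt "0 0 0 0.02 -0.03 0 1" --pt "0 0 0 0 0 0 1"

```text
time: 49.1
ee_pos: [0.4308, 0.3278, 0.304]
tcp_rot: [-179.8, 0.1, 179.5]
wrist_force: [0.6, -0.0, 0.5]
finger_gap: 0.0867
finger_force: 0.0
```

```bash
python3 - <<'E'
from h import *
t=cam('top');save(t,'t20');save(cam('side'),'s20');print(lids(t))
I=np.float32([[1,0,0],[0,1,0]])
def e(a,b,w,m=cv2.MOTION_TRANSLATION):
    r0,r1,c0,c1=w;A=cv2.imread(f'pics/{a}.png',0)[r0:r1,c0:c1];B=cv2.imread(f'pics/{b}.png',0)[r0:r1,c0:c1]
    r=cv2.findTransformECC(A,B,I.copy(),m,(3,100,1e-5));return round(r[0],3),r[1].round(2).tolist()
print('scanner side',e('side0','s20',(295,385,250,300)))
print('tin side',e('side0','s20',(238,274,255,285)),'spice',e('side0','s20',(183,220,298,322)))
print('B top vs t8',e('t8','t20',(232,275,402,442)))
print('C top vs t8',e('t8','t20',(235,278,278,320)))
o=get_obs();print(o['ee_pos'],o['finger_gap'])
E
```

```text
[array([363.6, 255.8, 819. ]), array([298.5, 255.5, 796.5]), array([421., 251., 423.])]
scanner side (0.994, [[1.0, 0.0, 0.6100000143051147], [0.0, 1.0, -0.7699999809265137]])
tin side (1.0, [[1.0, 0.0, 0.009999999776482582], [0.0, 1.0, 0.009999999776482582]]) spice (0.565, [[1.0, 0.0, -1.3300000429153442], [0.0, 1.0, -0.10000000149011612]])
B top vs t8 (1.0, [[1.0, 0.0, 0.009999999776482582], [0.0, 1.0, 0.009999999776482582]])
C top vs t8 (1.0, [[1.0, 0.0, 0.019999999552965164], [0.0, 1.0, -0.009999999776482582]])
[0.43200826 0.33063987 0.30453308] 0.08690813249443655
```

```bash
python3 - <<'E'
from h import *
a=cv2.imread('pics/top0.png').astype(int);b=cv2.imread('pics/t20.png').astype(int)
for n,w in(('spice',(183,210,385,412)),('tin',(175,210,268,298))):
    print(n,np.abs(a-b)[w[0]:w[1],w[2]:w[3]].mean().round(2))
print(hand_in())
E
```

```text
spice 1.43
tin 1.44
the job is handed in; nothing more can be done
None
```

All three clips were squeezed shut, the jars were held under the scanner lowest to tallest (no read-out confirmed the logs), both tools are back in the tray and I handed in at about 49 s, but **the run may be failed**: on the first descent the fingertips hit the tray floor and the wrist force read 200 N, over the 120 N limit.

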